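# Turn over the sample cassettes and load the sample changer

### The job

Load every sample cassette on the bench into the sample changer with its black window facing up: they lie window down, so turn each one over first (the hinged turnover cradle is there for that). Go in the order blue, orange, green: seat each cassette flat in the pocket of its own colour while that pocket stands at the red loading mark, let go of it, then turn the wheel clockwise one click to bring up the next, stopping at every click even if that colour is missing, and load nothing ahead of its turn. Finish with the wheel one click past the green pocket (three clicks from the start), the cradle's leaf laid back open, and the bottle, jar and box left standing where they are.

Things in the scene. Friction and masses are not known exactly. Their poses are not given: they have to be found in the camera images.
- cassette_blue: blue flat sample cassette, a slab 76 x 48 x 20 mm (its x, y, z), 70 g; origin at its centre. Its +z face is the plain blue lid, its -z face carries a white panel with a black window. It starts lid up, window hidden below. Loaded properly its z axis points down. The two ends are alike: either way round fits the pocket. It may be absent.
- cassette_orange: orange flat sample cassette, a slab 76 x 48 x 20 mm (its x, y, z), 70 g; origin at its centre. Its +z face is the plain orange lid, its -z face carries a white panel with a black window. It starts lid up, window hidden below. Loaded properly its z axis points down. The two ends are alike: either way round fits the pocket. It may be absent.
- cassette_green: green flat sample cassette, a slab 76 x 48 x 20 mm (its x, y, z), 70 g; origin at its centre. Its +z face is the plain green lid, its -z face carries a white panel with a black window. It starts lid up, window hidden below. Loaded properly its z axis points down. The two ends are alike: either way round fits the pocket. It may be absent.
- pocket_blue (a point): centre of the floor of the blue-walled pocket on the wheel (turns with it, z up). Inside 79 x 51 mm, walls 9 mm high, long side along the line from the hub to this point (92 mm from the hub axis). Side walls open over the middle 51 mm for fingers; a seated cassette's centre is 10 mm above this point
- pocket_orange (a point): centre of the floor of the orange-walled pocket on the wheel (turns with it, z up). Inside 79 x 51 mm, walls 9 mm high, long side along the line from the hub to this point (92 mm from the hub axis). Side walls open over the middle 51 mm for fingers; a seated cassette's centre is 10 mm above this point
- pocket_green (a point): centre of the floor of the green-walled pocket on the wheel (turns with it, z up). Inside 79 x 51 mm, walls 9 mm high, long side along the line from the hub to this point (92 mm from the hub axis). Side walls open over the middle 51 mm for fingers; a seated cassette's centre is 10 mm above this point
- wheel (a joint): angle (rad, growing clockwise from above) of the sample changer's white wheel, 284 mm across, deck 60 mm above the bench. Spring clicks at 0 (blue pocket at the loading mark; the start), 1.047 (orange), 2.094 (green), 3.142 (running position), stops just beyond. Let go, it snaps to the nearest click within 0.03; turning it takes up to about 0.4 N m. It can be turned back
- hub (a point): on the wheel's axis, inside the black six-sided hub knob (36 mm over flats, top at 106 mm above the bench, bottom at 60 mm); this point is 95 mm above the bench, 11 mm below the knob's top. The wheel's axes: at this point's frame, two flats of the knob face +y and -y, the others every 60 degrees
- load_mark (a point): red loading mark on a nose of the fixed white housing, on the side nearest the robot, 158 mm from the wheel's axis, 39 mm above the bench; the pocket nearest to it is the one to be loaded
- cradle: fixed turnover cradle; origin on the bench under its hinge (axis along its y, 30 mm up). Towards its -x lies a blue swinging leaf with a seat, towards +x a fixed aluminium bed. A cassette laid in the seat, long side along x, tips into the bed other face up, roughly centred, when the leaf is swung over to its stop; swing the leaf back to reach it
- leaf (a joint): angle of the cradle's leaf, rad: 0 lying open towards cradle -x (seat level, facing up), 1.571 upright, 2.3 its stop, leaning over the bed. It stays where it is left (friction about 0.16 N m)
- leaf_seat (a point): centre of the seat's floor on the leaf (moves with it; axes are the leaf's, same as the cradle's when the leaf is at 0), 48 mm from the hinge axis, 30 mm above the bench when open. Seat inside 80 (x) x 52 (y) mm, rims 8 mm high (12 mm at the hinge), side rims open over the middle 44 mm for fingers
- leaf_bar (a point): middle of the black round grip bar, 12 mm thick, 64 mm long, parallel to the hinge at the free end of the leaf, 130 mm from the hinge axis, 30 mm above the bench when open. Between its two end arms 54 mm are free, with a 29 mm gap between the bar and the leaf's end, so that a finger fits on either side of it from above
- leaf_hinge (a point): middle of the cradle's hinge axis, axes as the cradle's
- bed_seat (a point): centre of the bed's floor, 54 mm from the hinge towards cradle +x, 8 mm above the bench. Bed inside 93 (x) x 52 (y) mm, rims 12 mm high, open at the sides over the middle 64 mm for fingers
- reagent_bottle: bystander: white bottle 64 mm across, 130 mm tall; origin at its foot
- buffer_jar: bystander: amber jar with blue cap, 60 mm across, 80 mm tall; origin at its foot
- kit_box: bystander: cardboard box 70 x 110 x 60 mm; origin under its centre
Not all that is in view belongs to the job. Several things look just like the cassette_green: the one meant starts nearest to the robot's base.

How it is judged (in metres and radians):
On the way, in this order (a step that is already met when the one before it is completed fails the run):
1. the blue cassette lies seated, window up, in the blue pocket while that pocket is at the loading mark (horizontal distance between cassette_blue and pocket_blue below 0.006 m and z of cassette_blue in the frame of pocket_blue between 0.006 and 0.013 m and angle between cassette_blue's own z axis and vertical above 3.05 rad and horizontal distance between cassette_blue and load_mark below 0.074 m and contact force between the fingers and cassette_blue below 0.3 N), for 0.3 s.
2. the wheel has been clicked on so that the orange pocket is at the loading mark, still empty (value of joint wheel between 0.947 and 1.147 rad and distance between cassette_orange and pocket_orange above 0.05 m), for 0.2 s.
3. the orange cassette lies seated, window up, in the orange pocket while that pocket is at the loading mark (horizontal distance between cassette_orange and pocket_orange below 0.006 m and z of cassette_orange in the frame of pocket_orange between 0.006 and 0.013 m and angle between cassette_orange's own z axis and vertical above 3.05 rad and horizontal distance between cassette_orange and load_mark below 0.074 m and contact force between the fingers and cassette_orange below 0.3 N), for 0.3 s.
4. the wheel has been clicked on so that the green pocket is at the loading mark, still empty (value of joint wheel between 1.994 and 2.194 rad and distance between cassette_green and pocket_green above 0.05 m), for 0.2 s.
5. the green cassette lies seated, window up, in the green pocket while that pocket is at the loading mark (horizontal distance between cassette_green and pocket_green below 0.006 m and z of cassette_green in the frame of pocket_green between 0.006 and 0.013 m and angle between cassette_green's own z axis and vertical above 3.05 rad and horizontal distance between cassette_green and load_mark below 0.074 m and contact force between the fingers and cassette_green below 0.3 N), for 0.3 s.
At the end, for the whole second after the job is handed in: Every cassette present lies in the pocket of its own colour (centre within 6 mm sideways, 6 to 13 mm above the pocket floor), window up within 0.09 rad and at rest; the wheel rests at its last click (3.142 within 0.1 rad); the leaf is open (below 0.25 rad) (value of joint wheel between 3.042 and 3.242 rad and velocity of joint wheel between -0.1 and 0.1 rad/s and value of joint leaf below 0.25 rad and horizontal distance between cassette_blue and pocket_blue below 0.006 m and z of cassette_blue in the frame of pocket_blue between 0.006 and 0.013 m and angle between each of cassette_blue, cassette_orange, cassette_green's own z axis and vertical above 3.05 rad and linear speed of each of cassette_blue, cassette_orange, cassette_green below 0.02 m/s and horizontal distance between cassette_orange and pocket_orange below 0.006 m and z of cassette_orange in the frame of pocket_orange between 0.006 and 0.013 m and horizontal distance between cassette_green and pocket_green below 0.006 m and z of cassette_green in the frame of pocket_green between 0.006 and 0.013 m); the robot touches nothing.
It fails at once if the reagent bottle is shifted by more than 30 mm or tipped (distance of reagent_bottle from where it was at the start of the episode above 0.03 m or angle between reagent_bottle's own z axis and vertical above 0.4 rad).
It fails at once if the buffer jar is shifted by more than 30 mm or tipped (distance of buffer_jar from where it was at the start of the episode above 0.03 m or angle between buffer_jar's own z axis and vertical above 0.4 rad).
It fails at once if the kit box is shifted by more than 30 mm or tipped (distance of kit_box from where it was at the start of the episode above 0.03 m or angle between kit_box's own z axis and vertical above 0.4 rad).
It fails at once if a cassette falls off the bench (height (world z) of any of cassette_blue, cassette_orange, cassette_green below -0.05 m).
Of cassette_blue, cassette_orange, cassette_green only 2 to 3 are there at a start; the rules pass over those that are not, and their reading is None.
At some moment in a run one of cassette_blue, cassette_orange, cassette_green may be knocked a few centimetres aside while the robot is not near it.
It also fails if it takes over 210 s, if anything falls off the work surface, if the arm or the gripper's body presses on something with over 40 N, if the wrist force passes 120 N, or if a joint passes its speed limit or range.

### The arm

A 6-joint arm with a two-finger parallel gripper is mounted at the origin on the work surface. World frame = base frame: x ahead of the robot, y to its left, z up, the work surface at z = 0. Lengths are in mm, angles in rad, forces in N, time in s.
With the tool pointing down it reaches from about 275 to 750 mm from the base axis. Payload 10.2 kg.
Tool frame: the origin (TCP) lies midway between the tips of the shut fingers; the grasp point (between the pads) lies 19 mm behind it; z points along the fingers, y is the line along which they close (so a half turn about z gives the same grasp; the last joint's range is limited). The gripper opens to 85 mm and grips with 20 to 120 N. Pads are 22 mm wide; open, the fingers measure 114 mm over their backs; the gripper's body (76 mm by 85 mm) begins 54 mm behind the grasp point. The pads swing forward as they close: fully open they stand 13 mm farther back than shut.
Start: joints at [0.921, 0.313, 1.498, -0, 1.331, -0.223], TCP at [217.342, 477.905, 231.294] pointing down, gripper open.
Joint ranges: [-2.94, 2.94], [-0.97, 2.17], [0.19, 2.56], [-1.23, 4.37], [0.02, 3.11], [-2.88, 2.88]. Speed limits (rad/s): [2.39, 2.39, 3.01, 3.14, 3.14, 3.14].

### API

Orientations are given as a unit quaternion [w, x, y, z].
In Python, from rig import ctrl gives the robot as it stands.
- The arm moves only by the tool send_rows, never from a script. Its argument "targets" is a list of rows, each an object with "offset": the shift along the world's x, y, z in cm, a list of three; "spin": the turn about the world's z in rad. A call has 1 to 8 rows; each row is the pose to reach, as a shift and turn from the pose commanded when the call began; what a row does not reach only later rows make up. A row lasts 1/12 s, in which the tool goes at most 41.7 mm and 7.16 degrees, less where a joint would pass 70% of its speed; a pose out of reach is approached as far as the arm can. A call with a gripper value outside its range is refused whole. "grip" is the opening, from 0 (shut) to 1 (fully open), set as the call begins (left out, the last holds). The fingers move at their own pace and stop on an object; "squeeze" is the grip in N (left out, the last holds). Time passes only in rows, so rows that repeat a pose let the fingers close. It gives the time, the measured TCP pose, the force, the opening and the grip force at its end, in the units of the state.
- ctrl.sense(): the state, without advancing time (a new reading comes with each control period).
- ctrl.capture(name): name is "scene" or "side" or "wrist"; returns (picture, depth): 384x512x3 uint8, red, green, blue; 384x512 float32, mm along the optical axis (not along the pixel's ray), 0 where there is no reading.
- ctrl.calibration(name): a dict with "fx", "fy", "cx", "cy" (pixels), "view" (4x4, takes a point from world to camera coordinates); the wrist camera has in their place "mount" (4x4, takes a point from camera to tool coordinates, whose origin is the TCP and whose axes are the flange's). Camera axes: x right, y down, z forward; pixel columns grow to the right and rows downward; lengths in mm; the calibration is good to about 2 mm. The wrist camera is an equidistant fisheye: a pixel r from the principal point sees the ray r / f radians off the axis. A picture is of the moment at which its call begins: read the wrist's pose just before it. calibration takes no time and is no camera call.
- ctrl.finish_job(): hands the job in; it is judged then, once.
Trained networks look in the newest picture that a camera, given by its name, has taken for a name from the list of things; names that differ only in an ending like _2 or _b are one class to them, and where a whole thing is asked for, a point or a joint stands for the part that bears it (a point fixed in the world has none). Each returns a list of dicts, best first, with "conf" (0 to 1); they miss things now and then, are a little off and sometimes report something else, mostly with a low value. They report only what shows in the picture. A call takes as long as a camera call. They do not tell look-alikes from the thing itself.
- ctrl.search_frame(camera, query): "box" ([left, top, right, bottom] in pixels, round what is visible of it).
- ctrl.place_of(camera, query): "uv" ([column, row] in pixels: a listed point, or the origin of a listed thing).
The state is a dict: "time_s": time; "joints": joint angles; "dq": joint speeds; "tau": joint torques, N m; "eef_pos": TCP position; "ee_rot": TCP orientation; "force": force on the tool from outside, world axes, zero at the start; "wrist_torque": the same for the moment, N m; "grip_width": opening from 0.0 (shut) to 1.0 (fully open); "grip_force": force on a finger pad.
Only numpy, scipy, OpenCV 4.12 (cv2) and the standard library are available. Lean on these libraries where they do the work, as an engineer would, in place of code of your own. Each camera call takes 0.05 s, during which the arm holds its last target. There are 200 camera calls.

## Working session

There is one attempt and no reset: what is moved stays moved. The work goes in short steps, Python scripts to look and compute and a tool call to move; the robot and the scene stay as the last step left them, time stands still between calls to the robot, and variables do not carry over. Pictures are saved under pics/ and viewed, at most 14 in all, crops included, and the job is handed in when it is done.

Besides the shell and the picture viewer there is one more tool, called after "Request:" as a command line: name --argument value ..., lists and objects as JSON in quotes. send_rows: Moves the arm, as the interface text tells. Its arguments: {"type":"object","properties":{"targets":{"type":"array"},"grip":{"type":"number"},"squeeze":{"type":"number"}},"required":["targets"]}

```bash
ls; mkdir -p pics; cat > h.py <<'E'
import numpy as np, cv2
from rig import ctrl
from scipy.spatial.transform import Rotation as R
def save(n,im): cv2.imwrite('pics/'+n+'.png',im[...,::-1])
def world(cam,uv,depth=None,z=None):
    c=ctrl.calibration(cam); T=np.linalg.inv(np.array(c['view']))
    r=np.array([(uv[0]-c['cx'])/c['fx'],(uv[1]-c['cy'])/c['fy'],1.])
    if z is not None:
        d=T[:3,:3]@r; return T[:3,3]+d*(z-T[2,3])/d[2]
    return T[:3,:3]@(r*depth)+T[:3,3]
def cloud(cam,depth):
    c=ctrl.calibration(cam); T=np.linalg.inv(np.array(c['view']))
    v,u=np.mgrid[:384,:512]
    P=np.stack([(u-c['cx'])/c['fx']*depth,(v-c['cy'])/c['fy']*depth,depth],-1)
    return P@T[:3,:3].T+T[:3,3]
E
python3 - <<'E'
from h import *
ims=[]
for n in('scene','side'):
    p,d=ctrl.capture(n); ims.append(p); np.savez('pics/'+n,p=p,d=d)
    c=ctrl.calibration(n); T=np.linalg.inv(np.array(c['view'])); print(n,T[:3,3].round(),T[:3,2].round(2),c['fx'])
    for q in('cassette_blue','cassette_orange','cassette_green','hub','load_mark','leaf_bar','leaf_hinge','bed_seat','leaf_seat','pocket_blue','pocket_orange','pocket_green'):
        print(q,[(np.round(x['uv']).tolist(),round(x['conf'],2)) for x in ctrl.place_of(n,q)][:5])
    save(n+'0',p)
print(ctrl.sense())
E
```

```text
pics
scene [1337.  686.  835.] [-0.58 -0.6  -0.55] 437.58277317060595
cassette_blue [([258.0, 192.0], 0.53)]
cassette_orange [([206.0, 198.0], 0.61), ([234.0, 173.0], 0.34)]
cassette_green [([216.0, 148.0], 0.75), ([189.0, 162.0], 0.62), ([234.0, 173.0], 0.57), ([166.0, 152.0], 0.45), ([259.0, 229.0], 0.21)]
hub [([328.0, 243.0], 0.89)]
load_mark [([366.0, 245.0], 0.68), ([349.0, 242.0], 0.68)]
leaf_bar [([285.0, 195.0], 0.79), ([244.0, 236.0], 0.55), ([350.0, 240.0], 0.23), ([366.0, 240.0], 0.17)]
leaf_hinge [([255.0, 221.0], 0.89)]
bed_seat [([246.0, 237.0], 0.57)]
leaf_seat [([270.0, 213.0], 0.93)]
pocket_blue [([347.0, 245.0], 0.78)]
pocket_orange [([316.0, 234.0], 0.56), ([258.0, 192.0], 0.34)]
pocket_green [([295.0, 249.0], 0.69)]
side [  465. -1227.  1134.] [ 0.05  0.72 -0.69] 417.7532229363416
cassette_blue [([236.0, 222.0], 0.49), ([272.0, 244.0], 0.33)]
cassette_orange [([272.0, 241.0], 0.86), ([239.0, 149.0], 0.72), ([263.0, 140.0], 0.5)]
cassette_green [([228.0, 260.0], 0.84), ([198.0, 307.0], 0.75), ([245.0, 312.0], 0.74), ([256.0, 348.0], 0.58)]
hub [([265.0, 142.0], 0.
[... 352 characters left out ...]
9.0], 0.44)]
{'time_s': 1.3, 'joints': array([ 9.20602083e-01,  3.12899386e-01,  1.49770468e+00, -4.63536144e-06,
        1.33097634e+00, -2.23411996e-01]), 'dq': array([ 0.00021399,  0.00023123, -0.00089044, -0.00029618,  0.00022827,
       -0.00231259]), 'tau': array([ 7.79744738e-06, -4.12164652e+01, -2.59901261e+01, -2.37467748e-04,
        4.63860306e-04, -2.48772011e-06]), 'eef_pos': array([217.34441005, 477.90856275, 231.29272714]), 'ee_rot': array([4.63017018e-06, 2.11774781e-01, 9.77318496e-01, 4.59545474e-06]), 'force': array([-0.22326787, -0.21367803,  0.91186795]), 'wrist_torque': array([-0.01817759, -0.01905205,  0.05087456]), 'grip_force': 0.0, 'grip_width': 1.0002717042933804}
```

```bash
python3 - <<'E'
from h import *
for n,(a,b,c,e) in dict(scene=(120,110,410,300),side=(140,90,350,384)).items():
    z=np.load(f'pics/{n}.npz'); p=z['p'][b:e,a:c]; k=min(800/p.shape[1],600/p.shape[0]); print(n,k)
    save(n+'_c',cv2.resize(p,None,fx=k,fy=k,interpolation=cv2.INTER_CUBIC))
S=dict(scene=dict(blue=(258,192,20),orange=(206,198,20),g1=(216,148,20),g2=(189,162,20),g3=(234,173,20),g4=(166,152,20),hub=(328,243,95),mark=(366,245,39),bar=(285,195,30),hinge=(255,221,30),bed=(246,237,8),seat=(270,213,30),pb=(347,245,62)),
side=dict(blue=(236,222,10),orange=(272,243,10),g1=(228,260,10),g2=(198,307,10),g3=(245,312,10),g4=(256,348,10),hub=(265,142,95),mark=(226,149,39),bar=(233,193,30),hinge=(266,193,30),bed=(277,196,8),seat=(250,198,30),pb=(241,148,62)))
for n in S:
    P=cloud(n,np.load(f'pics/{n}.npz')['d'])
    for k,(u,v,h) in S[n].items(): print(n,k,world(n,(u,v),z=h).round(),P[v,u].round())
E
```

```text
scene 2.7586206896551726
side 2.0408163265306123
scene blue [ 460. -193.   20.] [ 459. -194.   19.]
scene orange [ 613. -283.   20.] [ 611. -285.   18.]
scene g1 [ 361. -536.   20.] [ 360. -537.   19.]
scene g2 [ 509. -516.   20.] [ 496. -535.    8.]
scene g3 [ 437. -342.   20.] [ 438. -341.   21.]
scene g4 [ 527. -641.   20.] [ 524. -647.   16.]
scene hub [575. 187.  95.] [584. 193. 104.]
scene mark [445. 228.  39.] [468. 239.  59.]
scene bar [ 417. -109.   30.] [452. -78.  61.]
scene hinge [590. -73.  30.] [588. -74.  28.]
scene bed [644. -55.   8.] [646. -53.  11.]
scene seat [527. -71.  30.] [532. -66.  35.]
scene pb [510. 205.  62.] [506. 203.  59.]
side blue [ 467. -189.   10.] [ 467. -197.   18.]
side orange [ 589. -296.   10.] [ 587. -308.   25.]
side g1 [ 435. -361.   10.] [ 435. -368.   20.]
side g2 [ 341. -534.   10.] [ 342. -538.   16.]
side g3 [ 483. -560.   10.] [ 483. -565.   19.]
side g4 [ 509. -675.   10.] [ 509. -681.   21.]
side hub [600. 177.  95.] [600. 182.  92.]
side mark [436. 211.  39.] [436. 204.  44.]
side bar [460. -56.  30.] [459. -18.  -5.]
side hinge [586. -63.  30.] [589. -42.  10.]
side bed [630. -59.   8.] [630. -57.   7.]
side seat [523. -87.  30.] [523. -99.  42.]
side pb [500. 185.  62.] [500. 190.  58.]
```

View pics/scene_c.png

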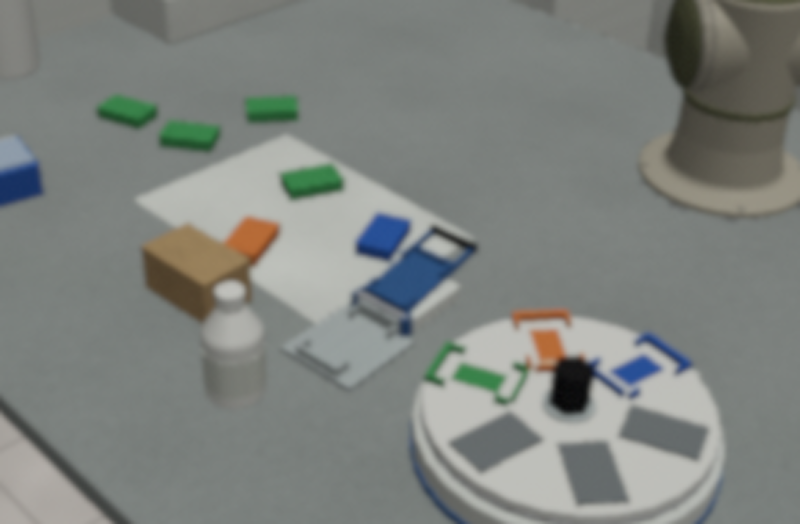

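View pics/side_c.png

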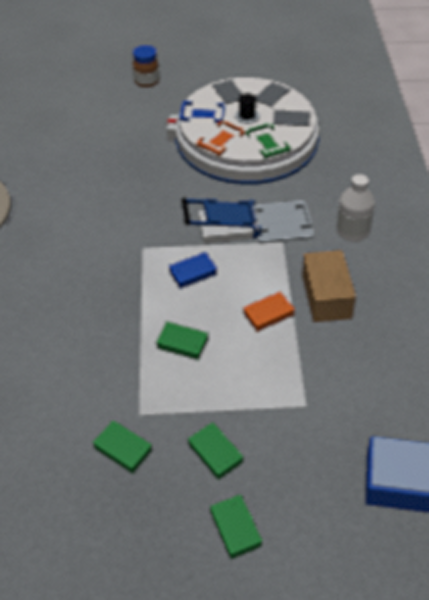

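Greens: four look-alikes in the side image, at pixels (228,260), (198,307), (245,312) and (256,348). The first is on the mat at about (436,-345), 557 mm from the base. The next nearest is 640 mm away, so I choose the first. Blue (236,222) and orange (272,242) are unique.

```bash
cat >> h.py <<'E'
def wristpose():
    s=ctrl.sense(); q=s['ee_rot']; T=np.eye(4); T[:3,:3]=R.from_quat([q[1],q[2],q[3],q[0]]).as_matrix(); T[:3,3]=s['eef_pos']; return T
def wcap(): 
    T=wristpose(); p,d=ctrl.capture('wrist'); return p,d,T
def wrays(uv):
    c=ctrl.calibration('wrist'); uv=np.asarray(uv,float); x=uv[...,0]-c['cx']; y=uv[...,1]-c['cy']; r=np.hypot(x,y)+1e-9; fx=c['fx']; th=r/fx
    s=np.sin(th)/r
    return np.stack([x*s,y*s,np.cos(th)],-1)
def wworld(uv,T,z=None,depth=None):
    A=T@np.array(ctrl.calibration('wrist')['mount']); r=wrays(uv)
    if z is not None:
        d=r@A[:3,:3].T; return A[:3,3]+d*((z-A[2,3])/d[...,2])[...,None]
    return (r/r[...,2:]*np.asarray(depth)[...,None])@A[:3,:3].T+A[:3,3]
def wcloud(d,T):
    v,u=np.mgrid[:384,:512]; return wworld(np.stack([u,v],-1),T,depth=d)
def masks(p):
    h=cv2.cvtColor(p,cv2.COLOR_RGB2HSV); H,S,V=h[...,0],h[...,1],h[...,2]; k=(S>110)&(V>40)
    return dict(blue=k&(H>105)&(H<130),orange=k&(H>3)&(H<18),green=k&(H>45)&(H<85))
def yawrect(pts):
    (c,(w,h),a)=cv2.minAreaRect(np.float32(pts)); 
    if w<h: w,h,a=h,w,a+90
    return np.round(c,1),round(w,1),round(h,1),round(np.deg2rad((a+90)%180-90),3)
def blobs(p,P,zlo,zhi,minpx=30):
    for n,m in masks(p).items():
        m=m&(P[...,2]>zlo)&(P[...,2]<zhi)
        k,l,st,ce=cv2.connectedComponentsWithStats(m.astype(np.uint8),connectivity=4)
        for i in range(1,k):
            if st[i,4]>=minpx: print(n,st[i,4],ce[i].round(),yawrect(P[l==i][:,:2]),'z',np.median(P[l==i][:,2]).round(1))
E
python3 - <<'E'
from h import *
for n in('scene','side'):
    z=np.load(f'pics/{n}.npz'); print(n); blobs(z['p'],cloud(n,z['d']),12,27)
c=ctrl.calibration('wrist'); print(c)
E
```

```text
scene
blue 131 [117. 181.] (array([ 771.1, -579.9]), 117.8, 14.6, np.float64(-0.213)) z 19.4
blue 167 [259. 195.] (array([ 465.6, -184.4]), 79.0, 43.2, np.float64(0.428)) z 19.1
orange 163 [211. 196.] (array([ 590.9, -287.7]), 75.0, 43.9, np.float64(0.426)) z 19.2
green 114 [165. 149.] (array([ 513.5, -665.9]), 72.5, 46.6, np.float64(-1.104)) z 18.6
green 102 [218. 149.] (array([ 354.2, -531.2]), 64.4, 47.8, np.float64(-0.682)) z 17.9
green 118 [188. 158.] (array([ 487.4, -548.1]), 68.2, 47.9, np.float64(-0.993)) z 18.4
green 126 [232. 175.] (array([ 447.5, -340.5]), 68.8, 44.9, np.float64(-0.451)) z 18.5
side
blue 49 [277.  78.] (array([726.1, 857.3]), 112.3, 28.7, np.float64(0.156)) z 19.3
blue 208 [234. 221.] (array([ 459.7, -192.5]), 71.5, 47.8, np.float64(0.431)) z 20.0
blue 104 [340. 337.] (array([ 750.6, -661.5]), 113.6, 7.9, np.float64(-0.224)) z 19.5
orange 241 [271. 241.] (array([ 586.7, -294.3]), 74.0, 49.4, np.float64(0.46)) z 20.1
orange 36 [305. 244.] (array([ 701.7, -312. ]), 42.6, 7.1, np.float64(0.103)) z 18.6
green 248 [229. 256.] (array([ 438.8, -350.3]), 74.2, 46.0, np.float64(-0.413)) z 20.1
green 362 [200. 308.] (array([ 347.1, -541.5]), 76.3, 48.3, np.float64(-0.704)) z 19.9
green 350 [245. 310.] (array([ 483.3, -556.5]), 77.3, 45.9, np.float64(-0.937)) z 20.1
green 429 [255. 347.] (array([ 506.5, -675.7]), 78.4, 45.7, np.float64(-1.24)) z 20.0
{'fx': 297.3186396354542, 'fy': 297.3186396354542, 'cx': 257.2938958469496, 'cy': 190.42173894263956, 'mount': array([[ 4.25923607e-04, -9.55535764e-01, -2.94874925e-01,
         7.54809321e+01],
       [ 9.99999683e-01,  2.08619481e-04,  7.68393910e-04,
         1.92219064e-01],
       [-6.72711208e-04, -2.94875159e-01,  9.55535550e-01,
        -1.42056017e+02],
       [ 0.00000000e+00,  0.00000000e+00,  0.00000000e+00,
         1.00000000e+00]])}
```

Request:
send_rows --targets '[{"offset": [2,-2.5,3],"spin": 0.05},{"offset": [4.5,-5.5,6],"spin": 0.1},{"offset": [7,-8.5,8],"spin": 0.15},{"offset": [9.5,-11.5,9],"spin": 0.2},{"offset": [12,-14.5,10],"spin": 0.25},{"offset": [14.5,-17.5,10],"spin": 0.3},{"offset": [17,-20.5,10],"spin": 0.35},{"offset": [19,-23,10],"spin": 0.36}]'

```text
time_s: 1.97
eef_pos: [408.6, 245.8, 331.7]
ee_rot: [0.0, 0.032, 0.999, 0.0]
force: [-0.1, 0.3, 0.5]
grip_width: 0.997
grip_force: 0.0
```

Request:
send_rows --targets '[{"offset": [2,-2.5,0],"spin": 0},{"offset": [4.5,-5.5,0],"spin": 0},{"offset": [7,-8.5,0],"spin": 0},{"offset": [9.5,-11.5,0],"spin": 0},{"offset": [12,-14.5,0],"spin": 0},{"offset": [13.3,-17.5,0],"spin": 0},{"offset": [13.3,-18.8,0],"spin": 0},{"offset": [13.3,-18.8,0],"spin": 0}]'

```text
time_s: 2.63
eef_pos: [540.7, 57.5, 330.7]
ee_rot: [-0.001, 0.035, 0.999, -0.0]
force: [-0.0, 1.5, -0.2]
grip_width: 1.006
grip_force: 0.0
```

```bash
python3 - <<'E'
from h import *
p,d,T=wcap(); print(ctrl.sense()['time_s'],T.round(3).tolist())
np.savez('pics/w1',p=p,d=d,T=T); save('w1',cv2.resize(p,None,fx=1.5,fy=1.5))
P=wcloud(d,T); 
for q,z in dict(hub=95,load_mark=39,leaf_bar=30,leaf_hinge=30,leaf_seat=30,bed_seat=8,pocket_blue=60,pocket_orange=60,pocket_green=60,cassette_blue=10).items():
    for x in ctrl.place_of('wrist',q)[:2]: print(q,np.round(x['uv']),round(x['conf'],2),wworld(np.array(x['uv']),T,z=z).round(1))
blobs(p,P,12,27); print('--'); blobs(p,P,50,80)
E
```

```text
2.6833 [[-0.998, 0.07, -0.001, 540.656], [0.07, 0.998, -0.0, 57.462], [0.001, -0.0, -1.0, 330.731], [0.0, 0.0, 0.0, 1.0]]
hub [356. 185.] 0.93 [583.2 191.3  95. ]
load_mark [358.  73.] 0.6 [427.  215.1  39. ]
leaf_bar [157. 102.] 0.87 [451.  -88.6  30. ]
leaf_hinge [176. 181.] 0.66 [576.5 -73.7  30. ]
leaf_seat [171. 154.] 0.93 [533.1 -75.7  30. ]
bed_seat [188. 210.] 0.83 [635.1 -66.3   8. ]
bed_seat [182. 274.] 0.4 [764.2 -99.9   8. ]
pocket_blue [360. 123.] 0.96 [501.2 209.3  60. ]
pocket_orange [298. 143.] 0.93 [527.4 116.9  60. ]
pocket_orange [357.  75.] 0.3 [432.  207.1  60. ]
pocket_green [296. 204.] 0.8 [618.2 110.   60. ]
cassette_blue [107. 117.] 0.93 [ 461.1 -190.5   10. ]
blue 1133 [107. 117.] (array([ 461. , -187.3]), 75.8, 47.8, np.float64(0.43)) z 19.1
blue 186 [  7. 268.] (array([ 765.5, -577.4]), 119.7, 14.2, np.float64(-0.103)) z 20.0
orange 813 [ 72. 193.] (array([ 587.7, -290.7]), 75.4, 48.8, np.float64(0.468)) z 19.0
green 761 [ 38. 119.] (array([ 439.3, -344.1]), 75.2, 49.3, np.float64(-0.367)) z 18.9
--
blue 440 [472.  45.] (array([367.8, 413.7]), 52.9, 44.2, 
[... 585 characters left out ...]
at64(1.411)) z 68.3
orange 195 [460.  48.] (array([372.4, 405.9]), 55.8, 32.9, np.float64(0.154)) z 54.5
orange 271 [278. 127.] (array([505.4,  92.7]), 58.1, 20.5, np.float64(-0.669)) z 68.5
orange 703 [301. 144.] (array([528.2, 121.4]), 49.6, 29.4, np.float64(0.905)) z 60.2
orange 112 [325. 161.] (array([554.4, 154.2]), 42.8, 7.1, np.float64(-0.648)) z 68.3
orange 966 [ 93. 254.] (array([ 692.6, -255.5]), 108.9, 69.5, np.float64(-1.511)) z 59.1
green 55 [320. 194.] (array([602.9, 145.8]), 42.2, 2.9, np.float64(0.375)) z 68.5
green 579 [294. 205.] (array([618.8, 107.7]), 48.3, 28.7, np.float64(-1.197)) z 60.3
green 230 [270. 217.] (array([631.7,  74.1]), 58.1, 19.8, np.float64(0.374)) z 68.3
```

View pics/w1.png

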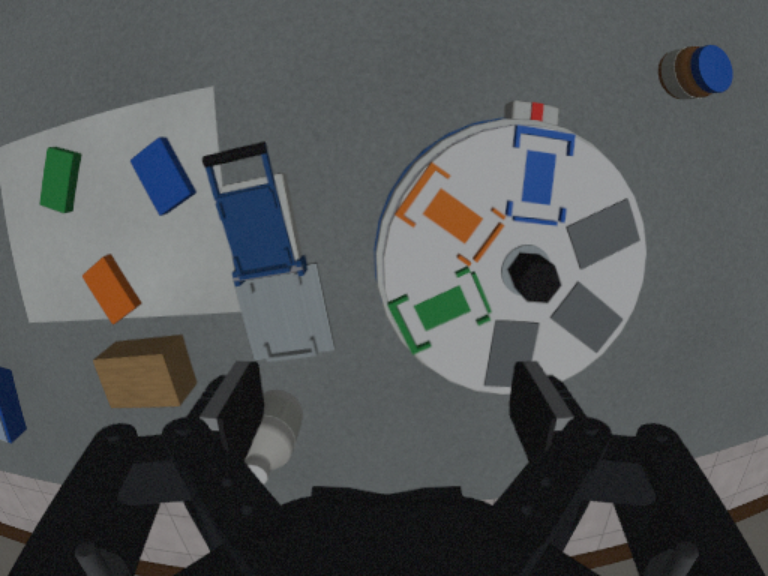

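The wrist view shows the wheel at the right with the blue pocket at (360,118) and the knob at (356,183). The cradle is at (171,150), with its leaf apparently a little raised. I'll check the leaf angle and fit the cradle.

```bash
python3 - <<'E'
from h import *
z=np.load('pics/w1.npz'); p,d,T=z['p'],z['d'],z['T']; P=wcloud(d,T)
b=P[120:190,140:205][masks(p)['blue'][120:190,140:205]]; b=b[(b[:,2]>22)&(b[:,0]>440)]
c=b.mean(0); 
# dominant plane by ransac-ish iter
w=np.ones(len(b),bool)
for i in range(8):
    A=np.c_[b[w][:,:2],np.ones(w.sum())]; k=np.linalg.lstsq(A,b[w][:,2],rcond=None)[0]; r=b[:,2]-np.c_[b[:,:2],np.ones(len(b))]@k; w=abs(r)<max(3,np.std(r[w])*1.5)
print('plane',k.round(4),w.sum(),len(b),'slope',np.arctan(np.hypot(*k[:2])),'updir',np.arctan2(k[1],k[0]))
print('leaf rect',yawrect(b[:,:2]))
g=cv2.cvtColor(p,cv2.COLOR_RGB2GRAY)
reg=(P[...,0]>420)&(P[...,0]<500)&(P[...,1]>-140)&(P[...,1]<-40)&(g<45)&(P[...,2]>15)
q=P[reg]; print('bar',len(q),yawrect(q[:,:2]),np.percentile(q[:,2],[10,50,90]))
# bed rims
reg=(P[...,0]>580)&(P[...,0]<720)&(P[...,1]>-130)&(P[...,1]<0)
for lo,hi in((5,13),(15,26)):
    m=reg&(P[...,2]>lo)&(P[...,2]<hi); print(lo,m.sum(),yawrect(P[m][:,:2]))
m=(P[...,0]>560)&(P[...,0]<610)&(P[...,1]>160)&(P[...,1]<230)&(P[...,2]>100); q=P[m][:,:2]
print('knob',np.median(P[m][:,2]),q.mean(0),len(q))
hull=cv2.convexHull(np.float32(q))[:,0]
for a in np.arange(0,np.pi,np.pi/12): 
    s=hull@[np.cos(a),np.sin(a)]; print(round(a,2),round(np.ptp(s),1),end='; ')
print()
m=(P[...,0]>700)&(P[...,1]<-50)&(P[...,1]>-200)&(P[...,2]>90); print('bottle',P[m].mean(0),yawrect(P[m][:,:2]))
zs=np.load('pics/side.npz'); Q=cloud('side',zs['d']); m=(Q[...,0]>690)&(Q[...,1]<-50)&(Q[...,1]>-200)&(Q[...,2]>20)&(Q[...,2]<140); print('bottle side',yawrect(Q[m][:,:2]))
save('crad',cv2.resize(p[80:250,110:400],None,fx=2.7,fy=2.7,interpolation=cv2.INTER_CUBIC))
E
```

```text
plane [-2.028000e-01 -1.770000e-02  1.454869e+02] 1875 2406 slope 0.20081524142410662 updir -3.0546403385960366
leaf rect (array([527.7, -23.1]), 178.1, 115.8, np.float64(-1.523))
bar 442 (array([473.3, -80. ]), 63.8, 53.6, np.float64(-1.493)) [49.95297679 59.40009723 61.42409425]
5 2759 (array([635. , -66.7]), 102.2, 100.6, np.float64(0.089))
15 266 (array([634. , -64.6]), 102.0, 72.8, np.float64(0.088))
knob 105.47832826652262 [584.75377458 192.00059183] 593
0.0 37.1; 0.26 39.6; 0.52 39.8; 0.79 37.5; 1.05 39.2; 1.31 41.3; 1.57 40.9; 1.83 38.4; 2.09 38.0; 2.36 40.5; 2.62 40.4; 2.88 38.0; 
bottle [757.3566003  -86.95585918 108.42037289] (array([761.3, -87.1]), 42.2, 32.3, np.float64(0.847))
bottle side (array([ 739.9, -131.3]), 127.1, 62.8, np.float64(0.858))
```

View pics/crad.png

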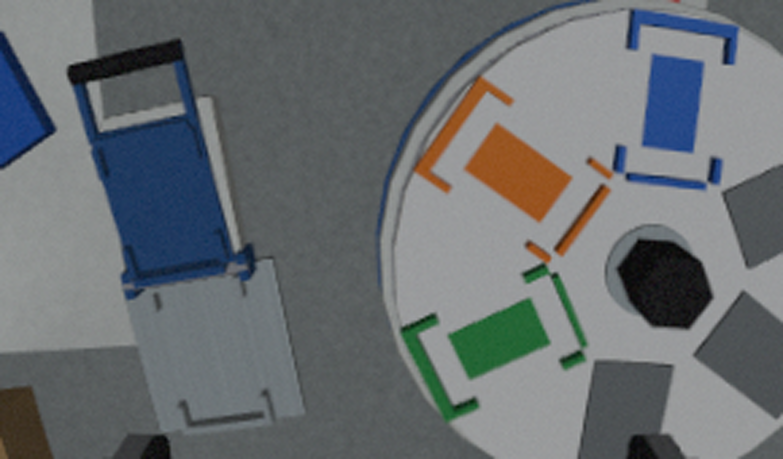

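The leaf starts about 0.2 rad raised, so I'll first press it flat with shut fingers on the bar at about (453,-81).

Request:
send_rows --targets '[{"offset": [-1.5,-2.2,-3],"spin": 0},{"offset": [-3,-4.4,-6],"spin": 0},{"offset": [-4.5,-6.8,-9],"spin": 0},{"offset": [-6,-9.2,-12],"spin": 0},{"offset": [-7.5,-11.6,-15],"spin": 0},{"offset": [-8.9,-14,-18],"spin": 0},{"offset": [-8.9,-14,-21],"spin": 0},{"offset": [-8.9,-14,-21],"spin": 0}]' --grip 0

```text
time_s: 3.85
eef_pos: [448.5, -79.9, 117.2]
ee_rot: [-0.004, 0.035, 0.999, 0.002]
force: [-0.2, 1.6, -0.5]
grip_width: 0.003
grip_force: 0.0
```

Request:
send_rows --targets '[{"offset": [0,0,-2],"spin": 0},{"offset": [0,0,-4],"spin": 0},{"offset": [0,0,-5.5],"spin": 0},{"offset": [0,0,-6.5],"spin": 0},{"offset": [0,0,-7.2],"spin": 0},{"offset": [0,0,-7.8],"spin": 0},{"offset": [0,0,-8.2],"spin": 0},{"offset": [0,0,-8.2],"spin": 0}]'

```text
time_s: 4.52
eef_pos: [451.6, -80.0, 39.3]
ee_rot: [0.0, 0.033, 0.999, -0.0]
force: [-0.0, 0.6, 0.1]
grip_width: -0.001
grip_force: 0.0
```

Request:
send_rows --targets '[{"offset": [0,0,-0.2],"spin": 0},{"offset": [0,0,-0.4],"spin": 0},{"offset": [0,0,-0.4],"spin": 0}]'

```text
time_s: 4.77
eef_pos: [451.8, -80.2, 35.8]
ee_rot: [0.001, 0.033, 0.999, -0.0]
force: [-0.7, 1.5, 5.3]
grip_width: -0.001
grip_force: 2.5
```

Request:
send_rows --targets '[{"offset": [0,0,3],"spin": 0},{"offset": [0,0,6],"spin": 0.12},{"offset": [0,-2,10],"spin": 0.24},{"offset": [0,-4.5,13],"spin": 0.36},{"offset": [0,-7.5,14],"spin": 0.48},{"offset": [0.5,-9,14],"spin": 0.5},{"offset": [1,-10,14],"spin": 0.5},{"offset": [1,-10,14],"spin": 0.5}]' --grip 0.75

```text
time_s: 5.43
eef_pos: [461.7, -181.4, 175.0]
ee_rot: [0.0, -0.213, 0.977, -0.0]
force: [-0.4, -0.5, 0.4]
grip_width: 0.752
grip_force: 0.0
```

```bash
cat >> h.py <<'E'
def report(P,p):
    pass
def leaf(p,P):
    m=masks(p)['blue']&(P[...,0]>480)&(P[...,0]<572)&(P[...,1]>-105)&(P[...,1]<-45)&(P[...,2]>15)&(P[...,2]<90); b=P[m]
    if len(b)<50: print('leaf few',len(b)); return
    w=np.ones(len(b),bool)
    for i in range(8):
        A=np.c_[b[w][:,:2],np.ones(w.sum())]; k=np.linalg.lstsq(A,b[w][:,2],rcond=None)[0]; r=b[:,2]-np.c_[b[:,:2],np.ones(len(b))]@k; w=abs(r)<max(2,np.std(r[w])*1.3)
    print('leaf slope',-k[0].round(3),'z at -48:',(k@[533,-75,1]).round(1),w.sum(),len(b))
E
python3 - <<'E'
from h import *
p,d,T=wcap(); s=ctrl.sense(); print(s['time_s'],s['eef_pos'].round(1),'psi',np.arctan2(T[1,1],T[0,1]).round(3),s['joints'].round(2),s['grip_width'])
P=wcloud(d,T); np.savez('pics/w2',p=p,d=d,T=T); blobs(p,P,12,27); leaf(p,P)
E
```

```text
5.4833 [ 461.3 -180.1  174.7] psi 2.001 [-0.61  0.3   1.67  0.    1.17 -2.61] 0.7480618706896729
blue 3213 [251. 170.] (array([ 460.8, -188.7]), 74.9, 47.1, np.float64(0.425)) z 19.4
blue 60 [468. 257.] (array([442. , 150.9]), 72.1, 5.7, np.float64(-1.284)) z 13.7
blue 60 [433. 265.] (array([474.1,  92.1]), 50.5, 5.5, np.float64(-0.835)) z 13.3
orange 2183 [130. 229.] (array([ 586.7, -291.4]), 76.0, 47.8, np.float64(0.459)) z 19.2
green 223 [26.  5.] (array([ 379.8, -541.4]), 43.5, 20.3, np.float64(-1.411)) z 18.6
green 2820 [127.  94.] (array([ 439., -345.]), 75.0, 47.6, np.float64(-0.393)) z 19.2
green 593 [ 8. 77.] (array([ 474.3, -537.6]), 47.8, 40.1, np.float64(0.605)) z 18.8
leaf slope -0.0 z at -48: 29.6 1657 2119
```

Request:
send_rows --targets '[{"offset": [0,-0.5,-4],"spin": 0},{"offset": [0,-0.86,-8],"spin": 0},{"offset": [0,-0.86,-11.5],"spin": 0},{"offset": [0,-0.86,-14],"spin": 0},{"offset": [0,-0.86,-16],"spin": 0},{"offset": [0,-0.86,-17.3],"spin": 0},{"offset": [0,-0.86,-17.3],"spin": 0}]'

```text
time_s: 6.07
eef_pos: [459.7, -186.3, -0.4]
ee_rot: [-0.002, -0.215, 0.977, 0.002]
force: [-0.3, 0.0, -0.3]
grip_width: 0.747
grip_force: 0.0
```

Request:
send_rows --targets '[{"offset": [0,0,0],"spin": 0},{"offset": [0,0,0],"spin": 0},{"offset": [0,0,0],"spin": 0},{"offset": [0,0,0],"spin": 0},{"offset": [0,0,0],"spin": 0},{"offset": [0,0,0],"spin": 0}]' --grip 0.4 --squeeze 40

```text
time_s: 6.57
eef_pos: [461.6, -188.7, 2.9]
ee_rot: [0.0, -0.215, 0.977, -0.0]
force: [-0.4, 1.8, 6.0]
grip_width: 0.549
grip_force: 43.1
```

Request:
send_rows --targets '[{"offset": [0,0,3],"spin": 0},{"offset": [0,0,7],"spin": 0},{"offset": [0,0,10],"spin": 0},{"offset": [0,0,12],"spin": 0},{"offset": [0,0,12],"spin": 0}]'

```text
time_s: 6.98
eef_pos: [462.9, -189.8, 126.4]
ee_rot: [0.003, -0.215, 0.977, -0.003]
force: [0.3, -0.7, -0.2]
grip_width: 0.552
grip_force: 42.4
```

```bash
python3 - <<'E'
from h import *
print(ctrl.sense()['eef_pos'].round(1),ctrl.sense()['grip_width'])
z=np.load('pics/w2.npz'); p,d,T=z['p'],z['d'],z['T']; P=wcloud(d,T)
u=np.array([np.cos(.088),np.sin(.088)]); v=np.array([-u[1],u[0]]); h=np.array([580,-70.])
L=(P[...,:2]-h)@np.stack([u,v],1)
m=masks(p)['blue']&(L[...,0]>-140)&(L[...,0]<25)&(abs(L[...,1])<50)&(P[...,2]>22)
for lo,hi in((27,32.5),(35,40),(40.5,46)):
    q=L[m&(P[...,2]>lo)&(P[...,2]<hi)]; print(lo,len(q),'x',np.percentile(q[:,0],[1,5,50,95,99]).round(1),'y',np.percentile(q[:,1],[1,5,50,95,99]).round(1))
g=cv2.cvtColor(p,cv2.COLOR_RGB2GRAY)
q=L[(g<50)&(L[...,0]>-150)&(L[...,0]<-110)&(abs(L[...,1])<50)&(P[...,2]>25)&(P[...,2]<45)]; print('bar',len(q),np.percentile(q,[2,50,98],axis=0).round(1))
z=np.load('pics/w1.npz'); p,d,T=z['p'],z['d'],z['T']; P=wcloud(d,T); L=(P[...,:2]-h)@np.stack([u,v],1)
m=(P[...,2]>15)&(P[...,2]<24)&(L[...,0]>8)&(L[...,0]<120)&(abs(L[...,1])<50); q=L[m]; print('bedrim',len(q),np.percentile(q,[1,5,50,95,99],axis=0).round(1))
import collections
e=q[q[:,0]>90]; print('end rim',np.percentile(e,[2,50,98],axis=0).round(1))
for s in(-1,1):
    e=q[(q[:,0]<85)&(s*q[:,1]>15)]; print('side',s,len(e),np.percentile(e[:,1],[5,50,95]).round(1))
E
```

```text
[ 462.9 -189.8  126.4] 0.552197950281677
27 2097 x [-121.9 -108.   -42.    -9.3    2.6] y [-37.9 -33.1 -13.9  25.5  32.6]
35 383 x [-94.8 -94.3 -80.   -9.   -8.4] y [-31.5 -31.1 -18.7  25.7  27.8]
40.5 150 x [-9.9 -9.7 -7.3 -5.1 -4.6] y [-28.7 -26.1  -2.2  23.6  25.6]
bar 713 [[-137.2  -33.3]
 [-131.9   -3.8]
 [-112.8   29.1]]
bedrim 207 [[  9.6 -30.9]
 [ 11.3 -29.7]
 [ 99.9   1.8]
 [104.5  29.1]
 [105.3  29.5]]
end rim [[ 90.5 -29.7]
 [101.1   1.8]
 [105.2  29.3]]
side -1 25 [-31.1 -28.3 -26.5]
side 1 27 [25.5 27.8 29.5]
```

Request:
send_rows --targets '[{"offset": [1.5,2.5,0],"spin": -0.08},{"offset": [3.3,5.2,0],"spin": -0.18},{"offset": [5,8,0],"spin": -0.28},{"offset": [6.3,10.2,0],"spin": -0.343},{"offset": [7,11.3,0],"spin": -0.343},{"offset": [7,11.3,-2],"spin": -0.343},{"offset": [7,11.3,-4],"spin": -0.343},{"offset": [7,11.3,-5],"spin": -0.343}]'

```text
time_s: 7.65
eef_pos: [530.0, -75.4, 69.5]
ee_rot: [-0.002, -0.046, 0.999, 0.001]
force: [0.3, 0.4, -1.5]
grip_width: 0.55
grip_force: 42.3
```

Request:
send_rows --targets '[{"offset": [0,0,-1],"spin": 0},{"offset": [0,0,-1.8],"spin": 0},{"offset": [0,0,-2.6],"spin": 0},{"offset": [0,0,-3.2],"spin": 0},{"offset": [0,0,-3.5],"spin": 0},{"offset": [0,0,-3.5],"spin": 0}]'

```text
time_s: 8.15
eef_pos: [531.2, -75.7, 36.9]
ee_rot: [-0.0, -0.045, 0.999, 0.0]
force: [-0.4, 0.3, -1.2]
grip_width: 0.549
grip_force: 42.3
```

```bash
python3 - <<'E'
from h import *
s=ctrl.sense(); T=wristpose(); print(s['eef_pos'].round(1),'psi',np.arctan2(T[1,1],T[0,1]).round(3),s['force'].round(1),s['wrist_torque'].round(2))
E
```

```text
[531.2 -75.7  36.9] psi 1.661 [-0.4  0.3 -1.2] [ 0.03 -0.03  0.08]
```

Request:
send_rows --targets '[{"offset": [0,0,-0.2],"spin": 0},{"offset": [0,0,-0.35],"spin": 0},{"offset": [0,0,-0.35],"spin": 0}]'

```text
time_s: 8.4
eef_pos: [531.4, -75.7, 33.9]
ee_rot: [0.0, -0.045, 0.999, -0.0]
force: [-0.2, -0.6, -1.4]
grip_width: 0.55
grip_force: 42.3
```

Request:
send_rows --targets '[{"offset": [0,0,0],"spin": 0},{"offset": [0,0,0],"spin": 0},{"offset": [0,0,0],"spin": 0},{"offset": [0,0,1],"spin": 0},{"offset": [0,0,4],"spin": 0},{"offset": [0,0,8],"spin": 0},{"offset": [0,0,12],"spin": 0},{"offset": [0,0,12],"spin": 0}]' --grip 0.72

```text
time_s: 9.07
eef_pos: [534.4, -76.7, 162.1]
ee_rot: [0.006, -0.045, 0.999, -0.003]
force: [0.2, -0.6, 0.8]
grip_width: 0.719
grip_force: 0.0
```

```bash
cat >> h.py <<'E'
u=np.array([np.cos(.088),np.sin(.088)]); v=np.array([-u[1],u[0]]); hg=np.array([580,-70.])
def look(name,crop=None):
    p,d,T=wcap(); s=ctrl.sense(); print(round(s['time_s'],2),s['eef_pos'].round(1),'psi',np.arctan2(T[1,1],T[0,1]).round(3),'F',s['force'].round(1),'g',round(s['grip_width'],3))
    P=wcloud(d,T); np.savez('pics/'+name,p=p,d=d,T=T)
    save(name,cv2.resize(p,None,fx=1.5,fy=1.5)); return p,P,T
E
python3 - <<'E'
from h import *
p,P,T=look('w3'); blobs(p,P,40,56,100); L=(P[...,:2]-hg)@np.stack([u,v],1)
m=masks(p)['blue']&(P[...,2]>45)&(P[...,2]<56)&(abs(L[...,1])<40); print(np.percentile(L[m],[1,50,99],axis=0).round(1)); q=P[m]; A=np.c_[q[:,:2],np.ones(len(q))]; print(np.linalg.lstsq(A,q[:,2],rcond=None)[0])
E
```

```text
9.12 [533.1 -76.3 158.5] psi 1.661 F [ 0.   0.4 -0.1] g 0.718
blue 4589 [259. 180.] (array([533.6, -76. ]), 83.1, 55.1, np.float64(0.096)) z 49.4
[[-87.4 -24.2]
 [-52.6  -0.6]
 [-13.1  22.7]]
[4.19115973e-03 1.17621445e-03 4.72440265e+01]
```

Blue sits flat in the seat (top at z 49). Next I grip the bar and swing the leaf.

Request:
send_rows --targets '[{"offset": [-1,0,0],"spin": -0.12},{"offset": [-2,0,0],"spin": -0.24},{"offset": [-3.2,-0.2,0],"spin": -0.36},{"offset": [-4.4,-0.4,0],"spin": -0.48},{"offset": [-5.6,-0.5,0],"spin": -0.6},{"offset": [-6.8,-0.6,0],"spin": -0.72},{"offset": [-7.6,-0.7,0],"spin": -0.84},{"offset": [-8.2,-0.7,0],"spin": -0.96}]' --grip 0.33

```text
time_s: 9.78
eef_pos: [448.3, -82.6, 153.5]
ee_rot: [-0.001, 0.424, 0.906, -0.0]
force: [0.0, 0.6, 0.0]
grip_width: 0.322
grip_force: 0.0
```

Request:
send_rows --targets '[{"offset": [0,0,0],"spin": -0.12},{"offset": [0,0,0],"spin": -0.24},{"offset": [0,0,-1],"spin": -0.36},{"offset": [0,0,-3],"spin": -0.48},{"offset": [0,0,-5],"spin": -0.6},{"offset": [0,0,-6],"spin": -0.613},{"offset": [0,0,-6],"spin": -0.613},{"offset": [0,0,-6],"spin": -0.613}]'

```text
time_s: 10.45
eef_pos: [449.1, -82.6, 93.7]
ee_rot: [-0.001, 0.675, 0.738, -0.0]
force: [0.9, 0.2, 0.5]
grip_width: 0.331
grip_force: 0.0
```

```bash
python3 - <<'E'
from h import *
p,P,T=look('w4'); L=(P[...,:2]-hg)@np.stack([u,v],1)
g=cv2.cvtColor(p,cv2.COLOR_RGB2GRAY)
m=(g<50)&(L[...,0]>-150)&(L[...,0]<-110)&(abs(L[...,1])<50)&(P[...,2]>25)&(P[...,2]<42); q=L[m]; print('bar',len(q),np.percentile(q,[2,50,98],axis=0).round(1))
E
```

```text
10.5 [449.5 -82.8  94.3] psi 0.089 F [ 0.4 -0.   0.5] g 0.327
bar 1367 [[-136.3  -31.1]
 [-131.     1.7]
 [-115.4   30.7]]
```

View pics/w4.png

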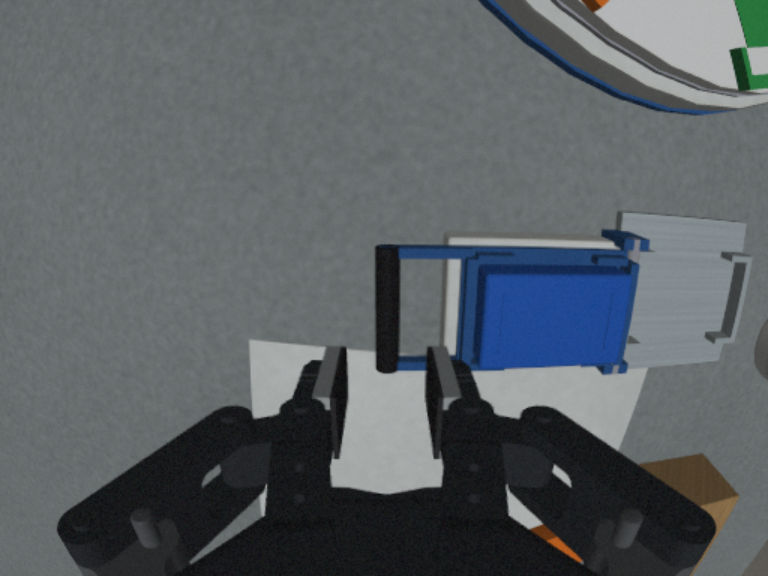

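Request:
send_rows --targets '[{"offset": [0,0,-2],"spin": 0},{"offset": [0,0,-4],"spin": 0},{"offset": [0,0,-5.5],"spin": 0},{"offset": [0,0,-6.7],"spin": 0},{"offset": [0,0,-7.5],"spin": 0},{"offset": [0,0,-7.8],"spin": 0},{"offset": [0,0,-7.8],"spin": 0}]'

```text
time_s: 11.08
eef_pos: [449.5, -82.8, 16.0]
ee_rot: [0.0, 0.675, 0.738, 0.0]
force: [0.4, 0.3, 0.1]
grip_width: 0.33
grip_force: 0.0
```

Request:
send_rows --targets '[{"offset": [0,0,0],"spin": 0},{"offset": [0,0,0],"spin": 0},{"offset": [0,0,0],"spin": 0},{"offset": [0,0,0],"spin": 0}]' --grip 0.05 --squeeze 25

```text
time_s: 11.42
eef_pos: [449.5, -82.9, 16.5]
ee_rot: [0.0, 0.675, 0.738, -0.0]
force: [-2.1, -0.4, 6.9]
grip_width: 0.128
grip_force: 24.9
```

Request:
send_rows --targets '[{"offset": [0.13,0.01,1.81],"spin": 0},{"offset": [0.51,0.05,3.59],"spin": 0},{"offset": [1.13,0.1,5.3],"spin": 0},{"offset": [2.05,0.18,7.02],"spin": 0},{"offset": [3.13,0.28,8.47],"spin": 0},{"offset": [4.4,0.39,9.77],"spin": 0},{"offset": [5.96,0.53,10.94],"spin": 0},{"offset": [7.54,0.67,11.81],"spin": 0}]'

```text
time_s: 12.08
eef_pos: [524.1, -76.4, 136.8]
ee_rot: [-0.0, 0.675, 0.738, -0.001]
force: [-5.4, -1.1, 8.1]
grip_width: 0.128
grip_force: 25.5
```

Request:
send_rows --targets '[{"offset": [1.69,0.15,0.64],"spin": 0},{"offset": [3.6,0.32,1.06],"spin": 0},{"offset": [5.4,0.48,1.19],"spin": 0},{"offset": [7.2,0.63,1.06],"spin": 0},{"offset": [9.1,0.8,0.65],"spin": 0},{"offset": [10.8,0.95,0.01],"spin": 0},{"offset": [12.5,1.1,-0.93],"spin": 0},{"offset": [13.9,1.23,-2.03],"spin": 0}]'

```text
time_s: 12.75
eef_pos: [664.8, -63.8, 114.1]
ee_rot: [0.001, 0.675, 0.738, 0.0]
force: [1.2, -1.0, 4.0]
grip_width: 0.126
grip_force: 26.7
```

Request:
send_rows --targets '[{"offset": [0.1,0,-0.1],"spin": 0},{"offset": [0.1,0,-0.1],"spin": 0},{"offset": [0.1,0,-0.1],"spin": 0},{"offset": [0.1,0,-0.1],"spin": 0}]'

```text
time_s: 13.08
eef_pos: [664.9, -63.6, 112.7]
ee_rot: [0.0, 0.675, 0.738, 0.0]
force: [1.7, 0.4, -1.6]
grip_width: 0.126
grip_force: 27.0
```

```bash
python3 - <<'E'
from h import *
s=ctrl.sense(); print(s['time_s'],s['eef_pos'].round(1),s['force'].round(1))
p,d=ctrl.capture('side'); save('side1',cv2.resize(p[150:260,180:340],None,fx=4.5,fy=4.5,interpolation=cv2.INTER_CUBIC))
E
```

```text
13.0833 [664.9 -63.6 112.7] [ 1.7  0.4 -1.6]
```

View pics/side1.png

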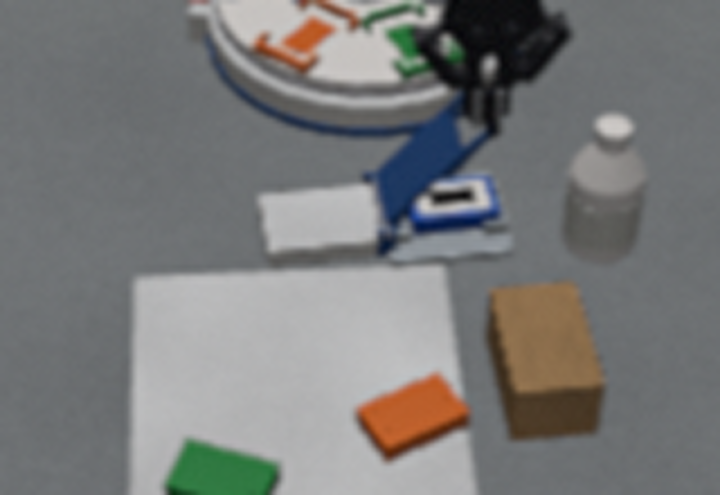

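The side image shows the cassette in the bed with its white panel and black window up, at crop (455,195). Now I swing the leaf back and go above the bed.

Request:
send_rows --targets '[{"offset": [-1.4,-0.12,1.2],"spin": 0},{"offset": [-3.1,-0.28,2.14],"spin": 0},{"offset": [-4.8,-0.43,2.78],"spin": 0},{"offset": [-6.7,-0.6,3.19],"spin": 0},{"offset": [-8.5,-0.76,3.32],"spin": 0},{"offset": [-10.4,-0.92,3.19],"spin": 0},{"offset": [-12.3,-1.08,2.77],"spin": 0},{"offset": [-14,-1.23,2.13],"spin": 0}]'

```text
time_s: 13.8
eef_pos: [524.5, -76.1, 135.2]
ee_rot: [0.002, 0.675, 0.738, 0.001]
force: [3.0, 0.0, 1.1]
grip_width: 0.128
grip_force: 26.2
```

Request:
send_rows --targets '[{"offset": [-1.58,-0.14,-0.87],"spin": 0},{"offset": [-3.14,-0.28,-2.04],"spin": 0},{"offset": [-4.41,-0.39,-3.34],"spin": 0},{"offset": [-5.49,-0.49,-4.79],"spin": 0},{"offset": [-6.41,-0.57,-6.51],"spin": 0},{"offset": [-7.03,-0.62,-8.22],"spin": 0},{"offset": [-7.41,-0.66,-10],"spin": 0},{"offset": [-7.54,-0.67,-12],"spin": 0}]'

```text
time_s: 14.47
eef_pos: [449.5, -82.9, 14.3]
ee_rot: [0.001, 0.675, 0.737, 0.0]
force: [-1.9, 1.8, 50.5]
grip_width: 0.133
grip_force: 33.3
```

Request:
send_rows --targets '[{"offset": [0,0,0],"spin": 0},{"offset": [0,0,0],"spin": 0},{"offset": [0,0,0],"spin": 0},{"offset": [0,0,3],"spin": 0},{"offset": [0,0,7],"spin": 0},{"offset": [0,0,11],"spin": 0},{"offset": [0,0,15],"spin": 0},{"offset": [0,0,15],"spin": 0}]' --grip 0.33

```text
time_s: 15.13
eef_pos: [452.2, -83.8, 171.9]
ee_rot: [0.007, 0.675, 0.738, 0.002]
force: [0.0, -0.0, 1.5]
grip_width: 0.33
grip_force: 0.0
```

Request:
send_rows --targets '[{"offset": [2.5,0.2,0],"spin": 0.12},{"offset": [5,0.4,0],"spin": 0.24},{"offset": [7.5,0.6,0],"spin": 0.36},{"offset": [10,0.9,0],"spin": 0.48},{"offset": [12.5,1.1,0],"spin": 0.6},{"offset": [15,1.3,0],"spin": 0.72},{"offset": [17,1.5,0],"spin": 0.84},{"offset": [18.5,1.7,0],"spin": 0.96}]' --grip 0.72

```text
time_s: 15.8
eef_pos: [635.7, -65.3, 164.7]
ee_rot: [0.001, 0.255, 0.967, -0.0]
force: [-0.3, -0.4, 0.1]
grip_width: 0.72
grip_force: 0.0
```

Request:
send_rows --targets '[{"offset": [0,0,0],"spin": 0.12},{"offset": [0,0,0],"spin": 0.24},{"offset": [0,0,0],"spin": 0.36},{"offset": [0,0,0],"spin": 0.48},{"offset": [0,0,0],"spin": 0.6},{"offset": [0,0,0],"spin": 0.61},{"offset": [0,0,0],"spin": 0.61}]'

```text
time_s: 16.38
eef_pos: [634.4, -65.6, 164.7]
ee_rot: [0.0, -0.042, 0.999, -0.0]
force: [0.7, 1.0, -0.2]
grip_width: 0.719
grip_force: 0.0
```

```bash
python3 - <<'E'
from h import *
p,P,T=look('w5'); leaf(p,P); L=(P[...,:2]-hg)@np.stack([u,v],1)
m=(P[...,2]>24)&(P[...,2]<34)&(L[...,0]>8)&(L[...,0]<102)&(abs(L[...,1])<30); q=P[m]; print(len(q),yawrect(q[:,:2]),np.median(q[:,2]))
b=m&masks(p)['blue']; print('blue rim',b.sum(),yawrect(P[b][:,:2]))
save('w5c',cv2.resize(p[60:300,100:420],None,fx=2,fy=2))
E
```

```text
16.43 [634.4 -65.6 164.5] psi 1.655 F [-0.4 -0.5  0.3] g 0.723
leaf slope 0.0 z at -48: 29.5 5210 5987
3596 (array([641. , -65.5]), 75.4, 48.2, np.float64(0.084)) 27.68832652498466
blue rim 1278 (array([641. , -65.5]), 75.5, 47.8, np.float64(0.087))
```

View pics/w5c.png

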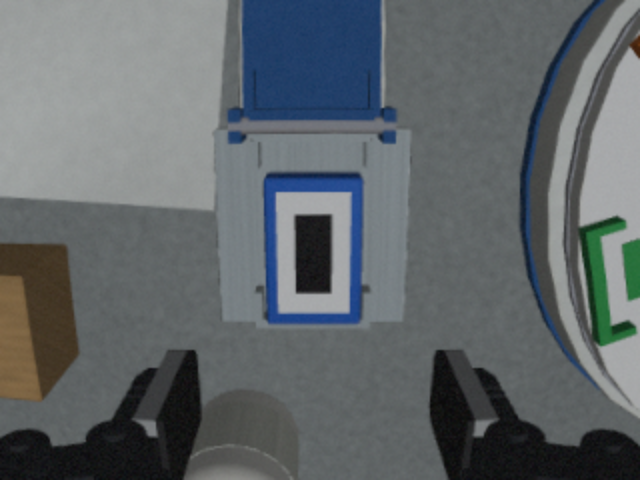

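Request:
send_rows --targets '[{"offset": [0.3,0,-4],"spin": 0},{"offset": [0.66,0,-8],"spin": 0},{"offset": [0.66,0,-11],"spin": 0},{"offset": [0.66,0,-13.5],"spin": 0},{"offset": [0.66,0,-14.8],"spin": 0},{"offset": [0.66,0,-15.2],"spin": 0},{"offset": [0.66,0,-15.2],"spin": 0}]'

```text
time_s: 17.02
eef_pos: [641.0, -65.7, 12.0]
ee_rot: [-0.0, -0.043, 0.999, 0.0]
force: [-0.2, -0.9, -0.1]
grip_width: 0.722
grip_force: 0.0
```

Request:
send_rows --targets '[{"offset": [0,0,0],"spin": 0},{"offset": [0,0,0],"spin": 0},{"offset": [0,0,0],"spin": 0},{"offset": [0,0,0],"spin": 0},{"offset": [0,0,0],"spin": 0}]' --grip 0.4 --squeeze 40

```text
time_s: 17.43
eef_pos: [641.9, -66.0, 14.0]
ee_rot: [0.002, -0.043, 0.999, -0.001]
force: [-2.0, -0.5, 7.0]
grip_width: 0.553
grip_force: 42.7
```

Request:
send_rows --targets '[{"offset": [0,0,3],"spin": 0},{"offset": [0,0,7],"spin": 0},{"offset": [0,0,11],"spin": 0},{"offset": [0,0,15],"spin": 0},{"offset": [-1.5,3,15.5],"spin": 0},{"offset": [-3,6,15.5],"spin": -0.05},{"offset": [-4.5,9,15.5],"spin": -0.1},{"offset": [-6,12,15.5],"spin": -0.15}]'

```text
time_s: 18.1
eef_pos: [580.2, 55.4, 167.9]
ee_rot: [0.001, 0.033, 0.999, -0.0]
force: [-0.1, 0.4, -0.3]
grip_width: 0.553
grip_force: 42.0
```

Request:
send_rows --targets '[{"offset": [-1.5,3,0],"spin": -0.077},{"offset": [-3,6,0],"spin": -0.077},{"offset": [-4.5,9,0],"spin": -0.077},{"offset": [-6,12,0],"spin": -0.077},{"offset": [-7.5,14,0],"spin": -0.077},{"offset": [-8.7,15.3,0],"spin": -0.077},{"offset": [-8.7,15.3,0],"spin": -0.077},{"offset": [-8.7,15.3,0],"spin": -0.077}]'

```text
time_s: 18.77
eef_pos: [493.9, 207.8, 167.7]
ee_rot: [0.001, 0.069, 0.998, 0.0]
force: [0.8, -0.3, -0.5]
grip_width: 0.554
grip_force: 42.0
```

```bash
cat >> h.py <<'E'
def pocket(p,P,col,c=(494.2,207.1),r=45):
    m=masks(p)[col]&(np.hypot(P[...,0]-c[0],P[...,1]-c[1])<60)
    a=m&(P[...,2]>57)&(P[...,2]<64); k,l,st,ce=cv2.connectedComponentsWithStats(a.astype(np.uint8),connectivity=4); i=1+np.argmax(st[1:,4]); q=P[l==i]
    print('pad',yawrect(q[:,:2]),np.median(q[:,2]).round(1),len(q))
    w=P[m&(P[...,2]>65)&(P[...,2]<73)]; print('walls',yawrect(w[:,:2]),len(w))
E
python3 - <<'E'
from h import *
p,P,T=look('w6'); pocket(p,P,'blue')
E
```

```text
18.82 [494.3 207.1 167.5] psi 1.432 F [-0.2 -0.7 -0.4] g 0.547
pad (array([475.9, 209.2]), 28.6, 12.3, np.float64(1.428)) 60.1 473
walls (array([458.7, 211.5]), 58.5, 20.8, np.float64(1.413)) 741
```

View pics/w6.png

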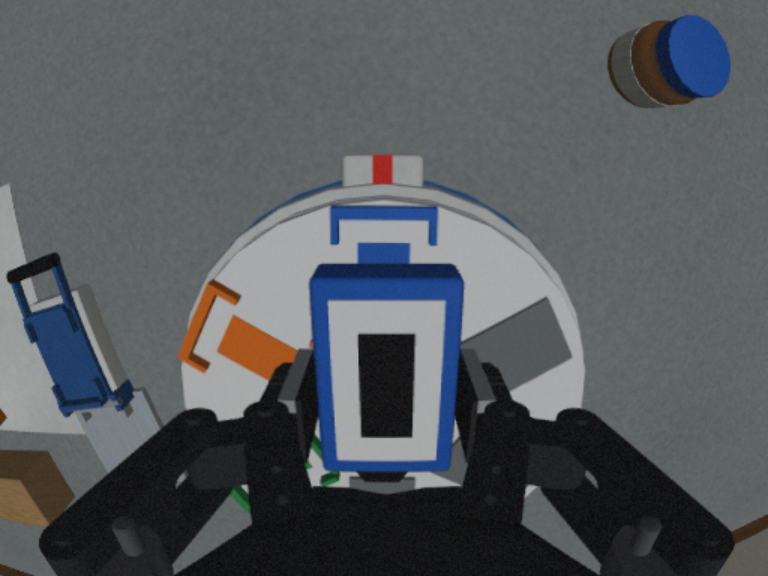

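```bash
cat >> h.py <<'E'
def held(p,P,T):
    z=T[2,3]; c=T[:3,3]; m=(P[...,2]>z+10)&(P[...,2]<z+25)&(np.hypot(P[...,0]-c[0],P[...,1]-c[1])<60)
    hs=cv2.cvtColor(p,cv2.COLOR_RGB2HSV); m&=~((hs[...,2]<70)&(hs[...,1]<80))
    k,l,st,ce=cv2.connectedComponentsWithStats(m.astype(np.uint8),connectivity=4); i=1+np.argmax(st[1:,4]); q=P[l==i]
    r=yawrect(q[:,:2]); print('held',r,np.median(q[:,2]).round(1),'minus TCP',(r[0]-c[:2]).round(1))
E
python3 - <<'E'
from h import *
z=np.load('pics/w6.npz'); p,d,T=z['p'],z['d'],z['T']; P=wcloud(d,T); held(p,P,T)
E
```

```text
held (array([493.5, 208. ]), 76.5, 48.7, np.float64(-0.146)) 181.3 minus TCP [-0.4  0.2]
```

Request:
send_rows --targets '[{"offset": [0.03,-0.07,-3],"spin": 0},{"offset": [0.03,-0.07,-6],"spin": 0},{"offset": [0.03,-0.07,-8],"spin": 0},{"offset": [0.03,-0.07,-9],"spin": 0},{"offset": [0.03,-0.07,-9.4],"spin": 0},{"offset": [0.03,-0.07,-9.7],"spin": 0},{"offset": [0.03,-0.07,-9.9],"spin": 0},{"offset": [0.03,-0.07,-10],"spin": 0}]'

```text
time_s: 19.48
eef_pos: [495.0, 206.6, 67.8]
ee_rot: [0.001, 0.07, 0.998, 0.0]
force: [0.5, -0.2, -1.1]
grip_width: 0.551
grip_force: 41.9
```

Request:
send_rows --targets '[{"offset": [0,0,-0.1],"spin": 0},{"offset": [0,0,-0.1],"spin": 0}]'

```text
time_s: 19.65
eef_pos: [494.5, 206.7, 66.4]
ee_rot: [0.0, 0.07, 0.998, 0.0]
force: [-0.8, -0.8, -1.1]
grip_width: 0.551
grip_force: 41.9
```

Request:
send_rows --targets '[{"offset": [0,0,-0.1],"spin": 0},{"offset": [0,0,-0.1],"spin": 0},{"offset": [0,0,-0.1],"spin": 0},{"offset": [0,0,1],"spin": 0},{"offset": [0,0,4],"spin": 0},{"offset": [0,0,8],"spin": 0},{"offset": [0,0,10],"spin": 0},{"offset": [0,0,10],"spin": 0}]' --grip 0.68

```text
time_s: 20.32
eef_pos: [496.3, 207.1, 171.6]
ee_rot: [0.005, 0.07, 0.998, 0.001]
force: [0.6, -0.4, 0.0]
grip_width: 0.682
grip_force: 0.0
```

```bash
cat >> h.py <<'E'
def seated(p,P,c=(494.2,206.8),zlo=75,zhi=84):
    m=(P[...,2]>zlo)&(P[...,2]<zhi)&(np.hypot(P[...,0]-c[0],P[...,1]-c[1])<52); q=P[m]; A=np.c_[q[:,:2],np.ones(len(q))]; k=np.linalg.lstsq(A,q[:,2],rcond=None)[0]
    print('seated',yawrect(q[:,:2]),'z',np.median(q[:,2]).round(1),'slopes',k[:2].round(3),len(q))
E
python3 - <<'E'
from h import *
p,P,T=look('w7'); seated(p,P); pocket(p,P,'orange',c=(528.2,121.4))
E
```

```text
20.37 [495.2 206.8 168.8] psi 1.431 F [-0.2  0.1 -0.4] g 0.681
seated (array([493.8, 207.4]), 76.1, 48.3, np.float64(-0.14)) z 79.7 slopes [0.006 0.001] 5051
pad (array([528., 121.]), 49.8, 30.4, np.float64(0.901)) 60.1 1120
walls (array([527.1, 119.7]), 89.8, 59.5, np.float64(0.893)) 760
```

Blue is seated flat in its pocket (z 79.7, within 1 mm). Now I turn the knob one click clockwise.

Request:
send_rows --targets '[{"offset": [2.5,-0.3,0],"spin": 0.12},{"offset": [5,-0.7,0],"spin": 0.24},{"offset": [7.5,-1,0],"spin": 0.36},{"offset": [9.07,-1.3,0],"spin": 0.48},{"offset": [9.07,-1.3,-2],"spin": 0.52},{"offset": [9.07,-1.3,-5],"spin": 0.52},{"offset": [9.07,-1.3,-7.5],"spin": 0.52},{"offset": [9.07,-1.3,-8.8],"spin": 0.52}]' --grip 0.55

```text
time_s: 21.03
eef_pos: [582.9, 193.2, 73.6]
ee_rot: [-0.003, -0.189, 0.982, 0.0]
force: [-0.4, 0.0, 0.3]
grip_width: 0.545
grip_force: 0.0
```

Request:
send_rows --targets '[{"offset": [0,0,0],"spin": 0},{"offset": [0,0,0],"spin": 0},{"offset": [0,0,0],"spin": 0},{"offset": [0,0,0],"spin": 0},{"offset": [0,0,0],"spin": 0}]' --grip 0.3 --squeeze 60

```text
time_s: 21.45
eef_pos: [583.0, 191.5, 73.7]
ee_rot: [-0.004, -0.189, 0.982, -0.001]
force: [5.6, -7.9, -27.3]
grip_width: 0.412
grip_force: 64.1
```

Request:
send_rows --targets '[{"offset": [0,0,0],"spin": -0.1},{"offset": [0,0,0],"spin": -0.2},{"offset": [0,0,0],"spin": -0.3},{"offset": [0,0,0],"spin": -0.4},{"offset": [0,0,0],"spin": -0.5},{"offset": [0,0,0],"spin": -0.6},{"offset": [0,0,0],"spin": -0.7},{"offset": [0,0,0],"spin": -0.8}]'

```text
time_s: 22.12
eef_pos: [582.9, 193.5, 73.7]
ee_rot: [-0.003, 0.21, 0.978, -0.001]
force: [7.4, 2.2, -30.3]
grip_width: 0.41
grip_force: 64.1
```

Request:
send_rows --targets '[{"offset": [0,0,0],"spin": -0.08},{"offset": [0,0,0],"spin": -0.16},{"offset": [0,0,0],"spin": -0.22},{"offset": [0,0,0],"spin": -0.25},{"offset": [0,0,0],"spin": -0.25},{"offset": [0,0,0],"spin": -0.25}]'

```text
time_s: 22.62
eef_pos: [583.3, 194.1, 73.7]
ee_rot: [-0.003, 0.329, 0.944, -0.0]
force: [9.4, 4.6, -30.6]
grip_width: 0.41
grip_force: 64.0
```

Request:
send_rows --targets '[{"offset": [0,0,0],"spin": 0},{"offset": [0,0,0],"spin": 0},{"offset": [0,0,0],"spin": 0},{"offset": [0,0,2.5],"spin": 0},{"offset": [0,0,6],"spin": 0},{"offset": [-4,0,9],"spin": 0.1},{"offset": [-8,0,10],"spin": 0.2},{"offset": [-8,0,10],"spin": 0.2}]' --grip 0.55

```text
time_s: 23.28
eef_pos: [501.5, 194.1, 181.2]
ee_rot: [0.001, 0.23, 0.973, 0.001]
force: [-0.7, -0.1, -0.2]
grip_width: 0.546
grip_force: 0.0
```

```bash
python3 - <<'E'
from h import *
p,P,T=look('w8'); pocket(p,P,'orange'); blobs(p,P,50,84,150)
E
```

```text
23.33 [502.6 194.1 180.9] psi 1.107 F [0.6 0.8 1. ] g 0.55
pad (array([494.2, 205.9]), 49.6, 29.7, np.float64(-0.136)) 60.1 1712
walls (array([492.7, 206.2]), 89.9, 58.6, np.float64(-0.144)) 1030
blue 2596 [358. 186.] (array([550.8, 279.2]), 90.9, 60.1, np.float64(-1.184)) z 77.4
orange 708 [250. 130.] (array([458.4, 211.5]), 59.2, 20.6, np.float64(1.425)) z 68.4
orange 1712 [265. 171.] (array([494.2, 205.9]), 49.6, 29.7, np.float64(-0.136)) z 60.1
orange 317 [278. 214.] (array([535.3, 200.2]), 44.0, 5.3, np.float64(1.39)) z 67.5
green 583 [163. 232.] (array([505.6,  92.7]), 59.7, 20.9, np.float64(-0.676)) z 68.1
green 789 [204. 236.] (array([528.1, 120.8]), 49.2, 29.0, np.float64(0.913)) z 60.1
```

Request:
send_rows --targets '[{"offset": [0.5,-3,0],"spin": 0.12},{"offset": [1,-6.5,0],"spin": 0.24},{"offset": [1.6,-10,0],"spin": 0.36},{"offset": [2.2,-13.5,0],"spin": 0.48},{"offset": [2.8,-17,0],"spin": 0.6},{"offset": [3.4,-20.5,0],"spin": 0.72},{"offset": [4,-24,0],"spin": 0.84},{"offset": [4.6,-27.5,0],"spin": 0.926}]' --grip 0.75

```text
time_s: 24.0
eef_pos: [551.6, -83.7, 178.2]
ee_rot: [0.0, -0.228, 0.974, -0.0]
force: [0.2, 1.0, -0.4]
grip_width: 0.75
grip_force: 0.0
```

Request:
send_rows --targets '[{"offset": [0.6,-3.5,0],"spin": 0},{"offset": [1.2,-7,0],"spin": 0},{"offset": [1.8,-10.5,0],"spin": 0},{"offset": [2.4,-14,0],"spin": 0},{"offset": [3,-17.5,0],"spin": 0},{"offset": [3.8,-20,0],"spin": 0},{"offset": [3.8,-20.4,0],"spin": 0},{"offset": [3.8,-20.4,0],"spin": 0}]'

```text
time_s: 24.67
eef_pos: [589.0, -287.3, 177.2]
ee_rot: [-0.0, -0.225, 0.974, -0.0]
force: [0.1, 0.4, -0.1]
grip_width: 0.748
grip_force: 0.0
```

```bash
python3 - <<'E'
from h import *
p,P,T=look('w9'); blobs(p,P,12,27,200); leaf(p,P)
m=(P[...,2]>50)&(P[...,2]<66)&(P[...,0]>640)&(P[...,1]<-180); print('box',yawrect(P[m][:,:2]))
E
```

```text
24.72 [ 589.  -285.8  177.5] psi 2.024 F [-0.1  0.5  0.3] g 0.751
blue 580 [ 14. 181.] (array([ 751.5, -582.4]), 134.1, 57.4, np.float64(0.31)) z 19.7
orange 3203 [254. 170.] (array([ 587.5, -291.8]), 75.5, 47.3, np.float64(0.458)) z 19.4
green 614 [17.  8.] (array([ 521.7, -668.8]), 79.7, 28.8, np.float64(-1.406)) z 19.1
green 975 [83.  9.] (array([ 502.3, -547.4]), 82.2, 33.1, np.float64(-1.346)) z 19.1
green 2948 [268.  24.] (array([ 440.1, -345.9]), 75.8, 47.5, np.float64(-0.387)) z 19.4
leaf slope 0.001 z at -48: 29.7 2166 2562
box (array([ 703. , -393.7]), 382.7, 72.1, np.float64(-1.493))
```

Request:
send_rows --targets '[{"offset": [-0.1,-0.4,-4],"spin": 0.005},{"offset": [-0.15,-0.6,-8],"spin": 0.005},{"offset": [-0.15,-0.6,-11.5],"spin": 0.005},{"offset": [-0.15,-0.6,-14],"spin": 0.005},{"offset": [-0.15,-0.6,-16],"spin": 0.005},{"offset": [-0.15,-0.6,-17.3],"spin": 0.005},{"offset": [-0.15,-0.6,-17.3],"spin": 0.005},{"offset": [-0.15,-0.6,-17.3],"spin": 0.005}]'

```text
time_s: 25.38
eef_pos: [587.9, -290.9, 5.6]
ee_rot: [0.0, -0.229, 0.973, -0.0]
force: [0.7, -0.2, 0.3]
grip_width: 0.751
grip_force: 0.0
```

Request:
send_rows --targets '[{"offset": [0,0,0],"spin": 0},{"offset": [0,0,0],"spin": 0},{"offset": [0,0,0],"spin": 0},{"offset": [0,0,0],"spin": 0},{"offset": [0,0,0],"spin": 0}]' --grip 0.4 --squeeze 40

```text
time_s: 25.8
eef_pos: [588.4, -291.9, 7.0]
ee_rot: [0.001, -0.229, 0.974, -0.001]
force: [-0.3, 1.5, 7.2]
grip_width: 0.549
grip_force: 42.4
```

Request:
send_rows --targets '[{"offset": [0,0,3],"spin": 0},{"offset": [0,0,7],"spin": 0},{"offset": [0,0,10],"spin": 0},{"offset": [0,0,12],"spin": 0},{"offset": [0,0,12],"spin": 0},{"offset": [0,0,12],"spin": 0}]'

```text
time_s: 26.3
eef_pos: [587.7, -291.6, 126.2]
ee_rot: [0.001, -0.229, 0.974, -0.001]
force: [-0.7, 0.6, -1.8]
grip_width: 0.549
grip_force: 41.7
```

```bash
python3 - <<'E'
from h import *
p,P,T=look('w10'); held(p,P,T)
E
```

```text
26.35 [ 587.2 -291.2  124.5] psi 2.032 F [ 0.4  1.1 -1.8] g 0.55
held (array([ 586.6, -291.6]), 76.1, 48.7, np.float64(0.46)) 138.6 minus TCP [-1.1  0. ]
```

Request:
send_rows --targets '[{"offset": [-0.8,3,0],"spin": -0.06},{"offset": [-1.7,6.5,0],"spin": -0.13},{"offset": [-2.5,10,0],"spin": -0.2},{"offset": [-3.4,13.5,0],"spin": -0.27},{"offset": [-4.3,17,0],"spin": -0.34},{"offset": [-5,20,0],"spin": -0.371},{"offset": [-5.53,21.64,-1],"spin": -0.371},{"offset": [-5.53,21.64,-4],"spin": -0.371}]'

```text
time_s: 27.02
eef_pos: [532.5, -72.1, 86.5]
ee_rot: [0.002, -0.047, 0.999, -0.001]
force: [1.0, -0.0, -1.3]
grip_width: 0.548
grip_force: 41.7
```

Request:
send_rows --targets '[{"offset": [0,0,-1],"spin": 0},{"offset": [0,0,-2],"spin": 0},{"offset": [0,0,-3],"spin": 0},{"offset": [0,0,-3.8],"spin": 0},{"offset": [0,0,-4.3],"spin": 0},{"offset": [0,0,-4.7],"spin": 0},{"offset": [0,0,-4.7],"spin": 0},{"offset": [0,0,-4.7],"spin": 0}]'

```text
time_s: 27.68
eef_pos: [532.3, -75.2, 38.1]
ee_rot: [0.0, -0.045, 0.999, -0.0]
force: [0.3, -0.3, -0.9]
grip_width: 0.554
grip_force: 41.7
```

Inside the rims with no contact. Release, check, then go to the bar.

Request:
send_rows --targets '[{"offset": [0,0,-0.1],"spin": 0},{"offset": [0,0,-0.1],"spin": 0}]'

```text
time_s: 27.85
eef_pos: [532.3, -75.1, 37.1]
ee_rot: [0.0, -0.045, 0.999, -0.0]
force: [-0.7, 0.2, -0.8]
grip_width: 0.546
grip_force: 41.7
```

Request:
send_rows --targets '[{"offset": [0,0,0],"spin": 0},{"offset": [0,0,0],"spin": 0},{"offset": [0,0,0],"spin": 0},{"offset": [0,0,1],"spin": 0},{"offset": [0,0,4],"spin": 0},{"offset": [0,0,8],"spin": 0},{"offset": [0,0,12],"spin": 0},{"offset": [0,0,12],"spin": 0}]' --grip 0.72

```text
time_s: 28.52
eef_pos: [535.1, -76.0, 165.2]
ee_rot: [0.006, -0.045, 0.999, -0.003]
force: [0.7, 0.1, 0.5]
grip_width: 0.715
grip_force: 0.0
```

```bash
python3 - <<'E'
from h import *
p,P,T=look('w11'); L=(P[...,:2]-hg)@np.stack([u,v],1)
m=masks(p)['orange']&(P[...,2]>42)&(P[...,2]<60)&(abs(L[...,1])<45); print(np.percentile(L[m],[1,50,99],axis=0).round(1)); q=P[m]; A=np.c_[q[:,:2],np.ones(len(q))]; print(np.linalg.lstsq(A,q[:,2],rcond=None)[0],np.median(q[:,2]))
E
```

```text
28.57 [533.9 -75.6 161.6] psi 1.661 F [-0.1 -0.3 -1.1] g 0.717
[[-86.5 -23.5]
 [-51.9  -0.6]
 [-12.5  22.9]]
[4.59905323e-03 2.65028135e-03 4.71276513e+01] 49.40612417354589
```

Request:
send_rows --targets '[{"offset": [-1,0,0],"spin": -0.12},{"offset": [-2,0,0],"spin": -0.24},{"offset": [-3.2,-0.2,0],"spin": -0.36},{"offset": [-4.4,-0.4,0],"spin": -0.48},{"offset": [-5.6,-0.5,0],"spin": -0.6},{"offset": [-6.8,-0.6,0],"spin": -0.72},{"offset": [-7.6,-0.7,0],"spin": -0.84},{"offset": [-8.28,-0.76,0],"spin": -0.96}]' --grip 0.33

```text
time_s: 29.23
eef_pos: [448.4, -82.5, 156.6]
ee_rot: [-0.001, 0.424, 0.906, -0.0]
force: [0.2, 0.0, -0.6]
grip_width: 0.331
grip_force: 0.0
```

Request:
send_rows --targets '[{"offset": [0,0,0],"spin": -0.12},{"offset": [0,0,0],"spin": -0.24},{"offset": [0,0,-1],"spin": -0.36},{"offset": [0,0,-3],"spin": -0.48},{"offset": [0,0,-5],"spin": -0.6},{"offset": [0,0,-7],"spin": -0.612},{"offset": [0,0,-8],"spin": -0.612},{"offset": [0,0,-8],"spin": -0.612}]'

```text
time_s: 29.9
eef_pos: [447.9, -82.0, 74.8]
ee_rot: [-0.002, 0.675, 0.738, -0.001]
force: [0.0, -0.1, 0.0]
grip_width: 0.327
grip_force: 0.0
```

Request:
send_rows --targets '[{"offset": [0,0,-2],"spin": 0},{"offset": [0,0,-4],"spin": 0},{"offset": [0,0,-5],"spin": 0},{"offset": [0,0,-5.7],"spin": 0},{"offset": [0,0,-6],"spin": 0},{"offset": [0,0,-6],"spin": 0},{"offset": [0,0,-6],"spin": 0}]'

```text
time_s: 30.48
eef_pos: [449.8, -82.8, 17.6]
ee_rot: [0.001, 0.675, 0.738, 0.0]
force: [0.0, 0.4, 0.9]
grip_width: 0.33
grip_force: 0.0
```

Request:
send_rows --targets '[{"offset": [0,0,0],"spin": 0},{"offset": [0,0,0],"spin": 0},{"offset": [0,0,0],"spin": 0},{"offset": [0,0,0],"spin": 0}]' --grip 0.05 --squeeze 25

```text
time_s: 30.82
eef_pos: [449.5, -82.8, 17.6]
ee_rot: [0.0, 0.675, 0.738, -0.0]
force: [-2.4, -0.4, 6.8]
grip_width: 0.123
grip_force: 25.0
```

Request:
send_rows --targets '[{"offset": [0.13,0.01,1.81],"spin": 0},{"offset": [0.51,0.05,3.59],"spin": 0},{"offset": [1.13,0.1,5.3],"spin": 0},{"offset": [2.05,0.18,7.02],"spin": 0},{"offset": [3.13,0.28,8.47],"spin": 0},{"offset": [4.4,0.39,9.77],"spin": 0},{"offset": [5.96,0.53,10.94],"spin": 0},{"offset": [7.54,0.67,11.81],"spin": 0}]'

```text
time_s: 31.48
eef_pos: [524.0, -76.2, 137.7]
ee_rot: [-0.0, 0.675, 0.738, -0.001]
force: [-5.2, -0.8, 8.3]
grip_width: 0.128
grip_force: 25.6
```

Request:
send_rows --targets '[{"offset": [1.69,0.15,0.64],"spin": 0},{"offset": [3.6,0.32,1.06],"spin": 0},{"offset": [5.4,0.48,1.19],"spin": 0},{"offset": [7.2,0.63,1.06],"spin": 0},{"offset": [9.1,0.8,0.65],"spin": 0},{"offset": [10.8,0.95,0.01],"spin": 0},{"offset": [12.5,1.1,-0.93],"spin": 0},{"offset": [13.9,1.23,-2.03],"spin": 0}]'

```text
time_s: 32.15
eef_pos: [664.8, -63.7, 115.1]
ee_rot: [0.001, 0.675, 0.738, 0.0]
force: [-0.5, -2.1, 3.3]
grip_width: 0.129
grip_force: 26.8
```

Request:
send_rows --targets '[{"offset": [0.1,0,-0.1],"spin": 0},{"offset": [0.1,0,-0.1],"spin": 0},{"offset": [0.1,0,-0.1],"spin": 0},{"offset": [0.1,0,-0.1],"spin": 0}]'

```text
time_s: 32.48
eef_pos: [664.8, -63.5, 113.7]
ee_rot: [0.0, 0.675, 0.738, 0.0]
force: [1.5, -0.5, -1.3]
grip_width: 0.125
grip_force: 27.0
```

Request:
send_rows --targets '[{"offset": [-1.4,-0.12,1.2],"spin": 0},{"offset": [-3.1,-0.28,2.14],"spin": 0},{"offset": [-4.8,-0.43,2.78],"spin": 0},{"offset": [-6.7,-0.6,3.19],"spin": 0},{"offset": [-8.5,-0.76,3.32],"spin": 0},{"offset": [-10.4,-0.92,3.19],"spin": 0},{"offset": [-12.3,-1.08,2.77],"spin": 0},{"offset": [-14,-1.23,2.13],"spin": 0}]'

```text
time_s: 33.15
eef_pos: [524.5, -76.0, 136.4]
ee_rot: [0.002, 0.675, 0.738, 0.001]
force: [4.2, -0.8, -1.1]
grip_width: 0.127
grip_force: 25.9
```

Request:
send_rows --targets '[{"offset": [-1.58,-0.14,-0.87],"spin": 0},{"offset": [-3.14,-0.28,-2.04],"spin": 0},{"offset": [-4.41,-0.39,-3.34],"spin": 0},{"offset": [-5.49,-0.49,-4.79],"spin": 0},{"offset": [-6.41,-0.57,-6.51],"spin": 0},{"offset": [-7.03,-0.62,-8.22],"spin": 0},{"offset": [-7.41,-0.66,-10],"spin": 0},{"offset": [-7.54,-0.67,-11.6],"spin": 0}]'

```text
time_s: 33.82
eef_pos: [449.4, -82.7, 18.9]
ee_rot: [0.001, 0.675, 0.738, 0.001]
force: [4.7, 3.7, 0.9]
grip_width: 0.124
grip_force: 26.4
```

Request:
send_rows --targets '[{"offset": [0,0,0],"spin": 0},{"offset": [0,0,0],"spin": 0},{"offset": [0,0,0],"spin": 0},{"offset": [0,0,3],"spin": 0},{"offset": [0,0,7],"spin": 0},{"offset": [0,0,11],"spin": 0},{"offset": [0,0,15],"spin": 0},{"offset": [0,0,15],"spin": 0}]' --grip 0.33

```text
time_s: 34.48
eef_pos: [452.1, -83.7, 177.0]
ee_rot: [0.007, 0.675, 0.738, 0.002]
force: [0.8, -0.8, 0.4]
grip_width: 0.334
grip_force: 0.0
```

Request:
send_rows --targets '[{"offset": [2.5,0.2,0],"spin": 0.12},{"offset": [5,0.4,0],"spin": 0.24},{"offset": [7.5,0.6,0],"spin": 0.36},{"offset": [10,0.9,0],"spin": 0.48},{"offset": [12.5,1.1,0],"spin": 0.6},{"offset": [15,1.3,0],"spin": 0.72},{"offset": [17,1.5,0],"spin": 0.84},{"offset": [18.5,1.7,0],"spin": 0.96}]' --grip 0.72

```text
time_s: 35.15
eef_pos: [635.6, -65.3, 169.7]
ee_rot: [0.0, 0.255, 0.967, -0.0]
force: [-0.4, -0.3, -0.2]
grip_width: 0.719
grip_force: 0.0
```

Request:
send_rows --targets '[{"offset": [0,0,0],"spin": 0.12},{"offset": [0,0,0],"spin": 0.24},{"offset": [0,0,0],"spin": 0.36},{"offset": [0,0,0],"spin": 0.48},{"offset": [0,0,0],"spin": 0.6},{"offset": [0,0,0],"spin": 0.61},{"offset": [0,0,0],"spin": 0.61}]'

```text
time_s: 35.73
eef_pos: [634.3, -65.5, 169.8]
ee_rot: [0.0, -0.043, 0.999, -0.0]
force: [0.4, 0.1, 0.3]
grip_width: 0.721
grip_force: 0.0
```

```bash
cat >> h.py <<'E'
def bed(name,col):
    p,P,T=look(name); leaf(p,P); L=(P[...,:2]-hg)@np.stack([u,v],1)
    m=(P[...,2]>24)&(P[...,2]<34)&(L[...,0]>8)&(L[...,0]<102)&(abs(L[...,1])<30); q=P[m]; A=np.c_[q[:,:2],np.ones(len(q))]; k=np.linalg.lstsq(A,q[:,2],rcond=None)[0]
    r=yawrect(q[:,:2]); print(len(q),r,np.median(q[:,2]),k[:2].round(3))
    c=m&(np.hypot(*(P[...,:2]-r[0]).transpose(2,0,1))<8); print('middle colour (window black?)',np.median(p[c],axis=0), col,(m&masks(p)[col]).sum())
E
python3 -c "
from h import *
bed('w12','orange')"
```

```text
35.78 [634.3 -65.5 169.6] psi 1.656 F [ 0.4 -0.1 -0.6] g 0.713
leaf slope -0.001 z at -48: 29.4 5002 5800
3479 (array([640.8, -63.4]), 75.8, 48.2, np.float64(0.082)) 27.68878329440855 [ 0.003 -0.   ]
middle colour (window black?) [26. 26. 27.] orange 1239
```

Request:
send_rows --targets '[{"offset": [0.3,0.1,-4],"spin": 0},{"offset": [0.65,0.2,-8],"spin": 0},{"offset": [0.65,0.2,-11],"spin": 0},{"offset": [0.65,0.2,-13.5],"spin": 0},{"offset": [0.65,0.2,-15.2],"spin": 0},{"offset": [0.65,0.2,-15.7],"spin": 0},{"offset": [0.65,0.2,-15.7],"spin": 0},{"offset": [0.65,0.2,-15.7],"spin": 0}]'

```text
time_s: 36.45
eef_pos: [641.5, -63.8, 13.2]
ee_rot: [0.001, -0.044, 0.999, -0.0]
force: [0.8, 0.5, 0.2]
grip_width: 0.72
grip_force: 0.0
```

Request:
send_rows --targets '[{"offset": [0,0,0],"spin": 0},{"offset": [0,0,0],"spin": 0},{"offset": [0,0,0],"spin": 0},{"offset": [0,0,0],"spin": 0},{"offset": [0,0,0],"spin": 0}]' --grip 0.4 --squeeze 40

```text
time_s: 36.87
eef_pos: [641.8, -64.2, 14.1]
ee_rot: [0.002, -0.044, 0.999, -0.001]
force: [-1.9, -2.0, 7.0]
grip_width: 0.551
grip_force: 42.1
```

Request:
send_rows --targets '[{"offset": [0,0,3],"spin": 0},{"offset": [0,0,7],"spin": 0},{"offset": [0,0,11],"spin": 0},{"offset": [0,0,15],"spin": 0},{"offset": [-1.5,3,15.5],"spin": 0},{"offset": [-3,6,15.5],"spin": -0.05},{"offset": [-4.5,9,15.5],"spin": -0.1},{"offset": [-6,12,15.5],"spin": -0.15}]'

```text
time_s: 37.53
eef_pos: [580.0, 57.6, 167.9]
ee_rot: [0.001, 0.033, 0.999, 0.0]
force: [0.3, 0.2, -1.0]
grip_width: 0.549
grip_force: 43.1
```

Request:
send_rows --targets '[{"offset": [-1.5,3,0],"spin": -0.076},{"offset": [-3,6,0],"spin": -0.076},{"offset": [-4.5,9,0],"spin": -0.076},{"offset": [-6,12,0],"spin": -0.076},{"offset": [-7.5,13.8,0],"spin": -0.076},{"offset": [-8.67,14.97,0],"spin": -0.076},{"offset": [-8.67,14.97,0],"spin": -0.076},{"offset": [-8.67,14.97,0],"spin": -0.076}]'

```text
time_s: 38.2
eef_pos: [494.1, 206.5, 167.7]
ee_rot: [0.001, 0.068, 0.998, 0.0]
force: [0.4, -0.6, -0.4]
grip_width: 0.549
grip_force: 43.1
```

```bash
python3 - <<'E'
from h import *
p,P,T=look('w13'); pocket(p,P,'orange'); held(p,P,T); z=ctrl.sense()['eef_pos']; print(z.round(1))
E
```

```text
38.25 [494.5 205.9 167.6] psi 1.434 F [ 0.7 -0.1 -1.1] g 0.55
pad (array([475.8, 208.3]), 29.5, 11.2, np.float64(1.437)) 60.1 445
walls (array([489.8, 201.2]), 94.5, 60.0, np.float64(-0.303)) 740
held (array([493.4, 206.9]), 76.5, 48.5, np.float64(-0.15)) 181.3 minus TCP [-0.7  0.4]
[494.5 205.9 167.6]
```

Request:
send_rows --targets '[{"offset": [0.04,-0.03,-3],"spin": 0},{"offset": [0.04,-0.03,-6],"spin": 0},{"offset": [0.04,-0.03,-8],"spin": 0},{"offset": [0.04,-0.03,-9],"spin": 0},{"offset": [0.04,-0.03,-9.4],"spin": 0},{"offset": [0.04,-0.03,-9.7],"spin": 0},{"offset": [0.04,-0.03,-9.9],"spin": 0},{"offset": [0.04,-0.03,-10],"spin": 0}]'

```text
time_s: 38.92
eef_pos: [495.2, 205.8, 67.8]
ee_rot: [0.001, 0.069, 0.998, 0.0]
force: [0.2, 0.0, -0.7]
grip_width: 0.55
grip_force: 43.0
```

Request:
send_rows --targets '[{"offset": [0,0,-0.1],"spin": 0},{"offset": [0,0,-0.1],"spin": 0}]'

```text
time_s: 39.08
eef_pos: [494.8, 205.9, 66.5]
ee_rot: [0.0, 0.069, 0.998, 0.0]
force: [-0.3, -1.1, -0.6]
grip_width: 0.546
grip_force: 43.0
```

Request:
send_rows --targets '[{"offset": [0,0,-0.1],"spin": 0},{"offset": [0,0,-0.1],"spin": 0},{"offset": [0,0,-0.1],"spin": 0},{"offset": [0,0,1],"spin": 0},{"offset": [0,0,4],"spin": 0},{"offset": [0,0,8],"spin": 0},{"offset": [0,0,10],"spin": 0},{"offset": [0,0,10],"spin": 0}]' --grip 0.68

```text
time_s: 39.75
eef_pos: [496.6, 206.3, 171.7]
ee_rot: [0.005, 0.069, 0.998, 0.001]
force: [0.3, 0.3, 0.6]
grip_width: 0.679
grip_force: 0.0
```

```bash
python3 - <<'E'
from h import *
p,P,T=look('w14'); seated(p,P)
m=(P[...,2]>100)&(P[...,2]<112)&(np.hypot(P[...,0]-585,P[...,1]-193)<30); print('knob',P[m].mean(0).round(1),m.sum())
E
```

```text
39.8 [495.5 206.  168.9] psi 1.433 F [-0.5 -0.4 -0. ] g 0.68
seated (array([494.1, 206.7]), 76.6, 48.2, np.float64(-0.162)) z 79.7 slopes [ 0.003 -0.   ] 5058
knob [583.1 193.2 105. ] 1267
```

Request:
send_rows --targets '[{"offset": [2.5,-0.3,0],"spin": 0.12},{"offset": [5,-0.7,0],"spin": 0.24},{"offset": [7.5,-1,0],"spin": 0.36},{"offset": [9,-1.25,0],"spin": 0.48},{"offset": [9,-1.25,-2],"spin": 0.518},{"offset": [9,-1.25,-4.5],"spin": 0.518},{"offset": [9,-1.25,-7],"spin": 0.518},{"offset": [9,-1.25,-8.6],"spin": 0.518}]' --grip 0.55

```text
time_s: 40.47
eef_pos: [582.9, 193.0, 76.4]
ee_rot: [-0.002, -0.189, 0.982, 0.0]
force: [-0.9, 0.5, -0.3]
grip_width: 0.547
grip_force: 0.0
```

Request:
send_rows --targets '[{"offset": [0,0,0],"spin": 0},{"offset": [0,0,0],"spin": 0},{"offset": [0,0,0],"spin": 0}]'

```text
time_s: 40.72
eef_pos: [585.0, 193.4, 81.0]
ee_rot: [0.001, -0.189, 0.982, -0.0]
force: [0.0, 0.1, 0.7]
grip_width: 0.548
grip_force: 0.0
```

Request:
send_rows --targets '[{"offset": [0,0,0],"spin": 0},{"offset": [0,0,0],"spin": 0},{"offset": [0,0,0],"spin": 0},{"offset": [0,0,0],"spin": 0},{"offset": [0,0,0],"spin": 0}]' --grip 0.3 --squeeze 60

```text
time_s: 41.13
eef_pos: [585.6, 192.4, 81.8]
ee_rot: [0.001, -0.189, 0.982, -0.001]
force: [0.2, -6.0, 4.2]
grip_width: 0.406
grip_force: 61.2
```

Request:
send_rows --targets '[{"offset": [0,0,0],"spin": -0.1},{"offset": [0,0,0],"spin": -0.2},{"offset": [0,0,0],"spin": -0.3},{"offset": [0,0,0],"spin": -0.4},{"offset": [0,0,0],"spin": -0.5},{"offset": [0,0,0],"spin": -0.6},{"offset": [0,0,0],"spin": -0.7},{"offset": [0,0,0],"spin": -0.8}]'

```text
time_s: 41.8
eef_pos: [585.6, 192.5, 81.8]
ee_rot: [0.002, 0.21, 0.978, -0.0]
force: [1.4, -5.4, 3.6]
grip_width: 0.406
grip_force: 61.2
```

Request:
send_rows --targets '[{"offset": [0,0,0],"spin": -0.08},{"offset": [0,0,0],"spin": -0.16},{"offset": [0,0,0],"spin": -0.22},{"offset": [0,0,0],"spin": -0.25},{"offset": [0,0,0],"spin": -0.25},{"offset": [0,0,0],"spin": -0.25}]'

```text
time_s: 42.3
eef_pos: [585.6, 192.5, 81.8]
ee_rot: [0.002, 0.329, 0.944, -0.0]
force: [0.7, -6.3, 5.9]
grip_width: 0.406
grip_force: 61.5
```

Request:
send_rows --targets '[{"offset": [0,0,0],"spin": 0},{"offset": [0,0,0],"spin": 0},{"offset": [0,0,0],"spin": 0},{"offset": [0,0,2.5],"spin": 0},{"offset": [0,0,6],"spin": 0},{"offset": [-4,0,9],"spin": 0.1},{"offset": [-8,0,10],"spin": 0.2},{"offset": [-8,0,10],"spin": 0.2}]' --grip 0.55

```text
time_s: 42.97
eef_pos: [500.8, 194.1, 182.4]
ee_rot: [0.0, 0.229, 0.973, 0.0]
force: [-0.3, -0.3, 0.0]
grip_width: 0.547
grip_force: 0.0
```

```bash
python3 - <<'E'
from h import *
p,P,T=look('w15'); pocket(p,P,'green'); blobs(p,P,50,84,150)
E
```

```text
43.02 [501.9 194.  182.1] psi 1.108 F [0.2 1.3 0.9] g 0.553
pad (array([494.3, 206.2]), 49.2, 29.0, np.float64(-0.144)) 60.1 1642
walls (array([492.7, 206.4]), 89.6, 58.1, np.float64(-0.148)) 926
blue 1284 [376. 257.] (array([634.9, 272.9]), 91.2, 40.2, np.float64(0.875)) z 73.4
orange 2654 [358. 187.] (array([553.7, 280.2]), 91.4, 65.7, np.float64(-1.19)) z 77.5
green 642 [251. 131.] (array([458.4, 211.5]), 58.1, 20.2, np.float64(1.424)) z 68.4
green 1642 [265. 172.] (array([494.3, 206.2]), 49.2, 29.0, np.float64(-0.144)) z 60.1
green 279 [279. 214.] (array([535. , 200.1]), 42.8, 4.0, np.float64(1.432)) z 67.5
```

Request:
send_rows --targets '[{"offset": [-0.4,-3.5,0],"spin": 0.01},{"offset": [-0.8,-7,0],"spin": 0.02},{"offset": [-1.2,-10.5,0],"spin": 0.03},{"offset": [-1.6,-14,0],"spin": 0.04},{"offset": [-2,-17.5,0],"spin": 0.05},{"offset": [-2.4,-21,0],"spin": 0.06},{"offset": [-2.8,-24.5,0],"spin": 0.07},{"offset": [-3.2,-28,0],"spin": 0.073}]' --grip 0.75

```text
time_s: 43.68
eef_pos: [472.7, -88.6, 179.8]
ee_rot: [0.0, 0.197, 0.98, 0.0]
force: [0.7, -0.7, -0.2]
grip_width: 0.75
grip_force: 0.0
```

Request:
send_rows --targets '[{"offset": [-0.4,-3.5,0],"spin": 0},{"offset": [-0.8,-7,0],"spin": 0},{"offset": [-1.2,-10.5,0],"spin": 0},{"offset": [-1.6,-14,0],"spin": 0},{"offset": [-2,-17.5,0],"spin": 0},{"offset": [-2.4,-21,0],"spin": 0},{"offset": [-2.8,-24,0],"spin": 0},{"offset": [-2.9,-25.5,0],"spin": 0}]'

```text
time_s: 44.35
eef_pos: [443.0, -345.5, 179.2]
ee_rot: [-0.0, 0.199, 0.98, -0.0]
force: [0.0, -0.6, -0.2]
grip_width: 0.748
grip_force: 0.0
```

```bash
python3 - <<'E'
from h import *
p,P,T=look('w16'); blobs(p,P,12,27,200); leaf(p,P); save('w16',p)
E
```

```text
44.4 [ 442.9 -346.5  179.1] psi 1.171 F [-1.6 -2.7 -0.3] g 0.748
green 2061 [ 78. 164.] (array([ 347.4, -538.5]), 76.4, 49.7, np.float64(-0.666)) z 19.1
green 3009 [254. 170.] (array([ 439. , -347.6]), 75.5, 45.2, np.float64(-0.386)) z 19.4
green 1413 [123. 260.] (array([ 483.9, -553.3]), 76.0, 47.7, np.float64(-0.967)) z 19.1
green 626 [ 70. 292.] (array([ 498.8, -675.4]), 77.4, 29.9, np.float64(-1.235)) z 19.1
leaf slope -0.001 z at -48: 29.6 1746 2161
```

View pics/w16.png

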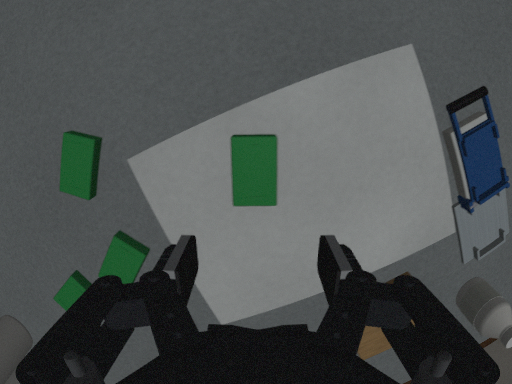

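Request:
send_rows --targets '[{"offset": [0,0,0],"spin": 0},{"offset": [0,0,0],"spin": 0},{"offset": [0,0,0],"spin": 0}]'

```text
time_s: 44.65
eef_pos: [443.9, -340.8, 179.8]
ee_rot: [-0.0, 0.197, 0.98, 0.0]
force: [-0.0, -0.3, 0.4]
grip_width: 0.749
grip_force: 0.0
```

```bash
python3 - <<'E'
from h import *
p,P,T=look('w17'); blobs(p,P,12,27,1500)
E
```

```text
44.7 [ 444.  -340.7  180. ] psi 1.175 F [0.6 0.3 0.3] g 0.748
green 2013 [ 75. 164.] (array([ 347.5, -538. ]), 76.0, 48.5, np.float64(-0.654)) z 19.1
green 3087 [250. 170.] (array([ 438.9, -346.3]), 74.5, 46.6, np.float64(-0.391)) z 19.4
```

Request:
send_rows --targets '[{"offset": [-0.3,-0.4,-4],"spin": 0.006},{"offset": [-0.48,-0.56,-8],"spin": 0.006},{"offset": [-0.48,-0.56,-11.5],"spin": 0.006},{"offset": [-0.48,-0.56,-14],"spin": 0.006},{"offset": [-0.48,-0.56,-16],"spin": 0.006},{"offset": [-0.48,-0.56,-17.5],"spin": 0.006},{"offset": [-0.48,-0.56,-17.5],"spin": 0.006},{"offset": [-0.48,-0.56,-17.5],"spin": 0.006}]'

```text
time_s: 45.37
eef_pos: [439.0, -346.6, 5.1]
ee_rot: [-0.0, 0.194, 0.981, 0.0]
force: [-1.4, -1.3, 0.2]
grip_width: 0.748
grip_force: 0.0
```

Request:
send_rows --targets '[{"offset": [0,0,0],"spin": 0},{"offset": [0,0,0],"spin": 0},{"offset": [0,0,0],"spin": 0},{"offset": [0,0,0],"spin": 0},{"offset": [0,0,0],"spin": 0},{"offset": [0,0,0],"spin": 0}]' --grip 0.4 --squeeze 40

```text
time_s: 45.87
eef_pos: [439.5, -347.8, 6.6]
ee_rot: [0.001, 0.194, 0.981, -0.001]
force: [0.5, 1.7, 7.1]
grip_width: 0.551
grip_force: 42.2
```

Request:
send_rows --targets '[{"offset": [0,0,3],"spin": 0},{"offset": [0,0,7],"spin": 0},{"offset": [0,0,10],"spin": 0},{"offset": [0,0,12],"spin": 0},{"offset": [0,0,12],"spin": 0},{"offset": [0,0,12],"spin": 0},{"offset": [0,0,12],"spin": 0}]'

```text
time_s: 46.45
eef_pos: [438.3, -346.8, 124.0]
ee_rot: [-0.001, 0.194, 0.981, 0.001]
force: [-0.0, -0.4, -1.8]
grip_width: 0.551
grip_force: 41.9
```

```bash
python3 - <<'E'
from h import *
p,P,T=look('w18'); held(p,P,T)
E
```

```text
46.5 [ 438.2 -346.7  123.6] psi 1.18 F [ 0.6  0.2 -1.1] g 0.547
held (array([ 437.9, -346.5]), 76.4, 48.5, np.float64(-0.387)) 136.7 minus TCP [-0.4  0.3]
```

Request:
send_rows --targets '[{"offset": [1,3,0],"spin": 0.07},{"offset": [2.2,6.5,0],"spin": 0.14},{"offset": [3.4,10,0],"spin": 0.22},{"offset": [4.6,13.5,0],"spin": 0.3},{"offset": [5.8,17,0],"spin": 0.38},{"offset": [7,20.5,0],"spin": 0.45},{"offset": [8.2,24,0],"spin": 0.479},{"offset": [9,26.5,0],"spin": 0.479}]'

```text
time_s: 47.17
eef_pos: [528.7, -79.3, 123.7]
ee_rot: [-0.001, -0.046, 0.999, 0.001]
force: [0.6, -0.3, 0.1]
grip_width: 0.546
grip_force: 41.8
```

Request:
send_rows --targets '[{"offset": [0.34,0.6,0],"spin": 0},{"offset": [0.34,0.6,-2],"spin": 0},{"offset": [0.34,0.6,-4],"spin": 0},{"offset": [0.34,0.6,-5.5],"spin": 0},{"offset": [0.34,0.6,-6.5],"spin": 0},{"offset": [0.34,0.6,-7.2],"spin": 0},{"offset": [0.34,0.6,-7.2],"spin": 0},{"offset": [0.34,0.6,-7.2],"spin": 0}]'

```text
time_s: 47.83
eef_pos: [532.2, -76.6, 53.1]
ee_rot: [-0.0, -0.044, 0.999, -0.0]
force: [-0.3, -0.3, -1.3]
grip_width: 0.549
grip_force: 41.8
```

Request:
send_rows --targets '[{"offset": [0,0,-0.5],"spin": 0},{"offset": [0,0,-1],"spin": 0},{"offset": [0,0,-1.4],"spin": 0},{"offset": [0,0,-1.4],"spin": 0}]'

```text
time_s: 48.17
eef_pos: [531.7, -76.2, 38.2]
ee_rot: [-0.001, -0.044, 0.999, 0.0]
force: [-0.2, -0.1, -0.2]
grip_width: 0.549
grip_force: 41.8
```

Request:
send_rows --targets '[{"offset": [0,0,-0.1],"spin": 0},{"offset": [0,0,-0.1],"spin": 0}]'

```text
time_s: 48.33
eef_pos: [532.2, -76.3, 38.0]
ee_rot: [0.0, -0.044, 0.999, 0.0]
force: [0.5, -0.6, -0.3]
grip_width: 0.551
grip_force: 41.8
```

Request:
send_rows --targets '[{"offset": [0,0,0],"spin": 0},{"offset": [0,0,0],"spin": 0},{"offset": [0,0,0],"spin": 0},{"offset": [0,0,1],"spin": 0},{"offset": [0,0,4],"spin": 0},{"offset": [0,0,8],"spin": 0},{"offset": [0,0,12],"spin": 0},{"offset": [0,0,12],"spin": 0}]' --grip 0.72

```text
time_s: 49.0
eef_pos: [535.1, -77.2, 166.3]
ee_rot: [0.006, -0.044, 0.999, -0.003]
force: [-0.3, 0.0, 1.1]
grip_width: 0.721
grip_force: 0.0
```

```bash
python3 - <<'E'
from h import *
p,P,T=look('w19'); L=(P[...,:2]-hg)@np.stack([u,v],1)
m=masks(p)['green']&(P[...,2]>42)&(P[...,2]<60)&(abs(L[...,1])<45); print(np.percentile(L[m],[1,50,99],axis=0).round(1)); q=P[m]; A=np.c_[q[:,:2],np.ones(len(q))]; print(np.linalg.lstsq(A,q[:,2],rcond=None)[0],np.median(q[:,2]))
E
```

```text
49.05 [533.9 -76.9 162.7] psi 1.659 F [-0.5  0.5 -0.4] g 0.722
[[-86.2 -24.7]
 [-51.2  -1.8]
 [-12.1  21.8]]
[4.76414297e-03 2.52529112e-03 4.70239454e+01] 49.39571288120618
```

Request:
send_rows --targets '[{"offset": [-1,0,0],"spin": -0.12},{"offset": [-2,0,0],"spin": -0.24},{"offset": [-3.2,-0.2,0],"spin": -0.36},{"offset": [-4.4,-0.4,0],"spin": -0.48},{"offset": [-5.6,-0.5,0],"spin": -0.6},{"offset": [-6.8,-0.6,0],"spin": -0.72},{"offset": [-7.6,-0.6,0],"spin": -0.84},{"offset": [-8.28,-0.64,0],"spin": -0.96}]' --grip 0.33

```text
time_s: 49.72
eef_pos: [448.4, -82.5, 157.7]
ee_rot: [-0.001, 0.425, 0.905, 0.0]
force: [0.0, -0.4, 0.5]
grip_width: 0.331
grip_force: 0.0
```

Request:
send_rows --targets '[{"offset": [0,0,0],"spin": -0.12},{"offset": [0,0,0],"spin": -0.24},{"offset": [0,0,-1],"spin": -0.36},{"offset": [0,0,-3],"spin": -0.48},{"offset": [0,0,-5],"spin": -0.6},{"offset": [0,0,-7],"spin": -0.61},{"offset": [0,0,-8],"spin": -0.61},{"offset": [0,0,-8],"spin": -0.61}]'

```text
time_s: 50.38
eef_pos: [447.9, -82.1, 75.9]
ee_rot: [-0.002, 0.675, 0.738, -0.001]
force: [0.3, -0.3, -0.8]
grip_width: 0.333
grip_force: 0.0
```

Request:
send_rows --targets '[{"offset": [0,0,-2],"spin": 0},{"offset": [0,0,-4],"spin": 0},{"offset": [0,0,-5],"spin": 0},{"offset": [0,0,-5.7],"spin": 0},{"offset": [0,0,-6.1],"spin": 0},{"offset": [0,0,-6.1],"spin": 0},{"offset": [0,0,-6.1],"spin": 0}]'

```text
time_s: 50.97
eef_pos: [449.7, -82.8, 17.6]
ee_rot: [0.0, 0.675, 0.738, 0.0]
force: [-0.3, 0.3, 0.1]
grip_width: 0.329
grip_force: 0.0
```

Request:
send_rows --targets '[{"offset": [0,0,0],"spin": 0},{"offset": [0,0,0],"spin": 0},{"offset": [0,0,0],"spin": 0},{"offset": [0,0,0],"spin": 0}]' --grip 0.05 --squeeze 25

```text
time_s: 51.3
eef_pos: [449.5, -82.9, 17.6]
ee_rot: [0.0, 0.675, 0.738, -0.0]
force: [-2.8, -0.6, 6.2]
grip_width: 0.123
grip_force: 25.2
```

Request:
send_rows --targets '[{"offset": [0.13,0.01,1.81],"spin": 0},{"offset": [0.51,0.05,3.59],"spin": 0},{"offset": [1.13,0.1,5.3],"spin": 0},{"offset": [2.05,0.18,7.02],"spin": 0},{"offset": [3.13,0.28,8.47],"spin": 0},{"offset": [4.4,0.39,9.77],"spin": 0},{"offset": [5.96,0.53,10.94],"spin": 0},{"offset": [7.54,0.67,11.81],"spin": 0}]'

```text
time_s: 51.97
eef_pos: [524.0, -76.4, 137.9]
ee_rot: [-0.0, 0.675, 0.738, -0.001]
force: [-6.4, -1.2, 7.5]
grip_width: 0.126
grip_force: 25.4
```

Request:
send_rows --targets '[{"offset": [1.69,0.15,0.64],"spin": 0},{"offset": [3.6,0.32,1.06],"spin": 0},{"offset": [5.4,0.48,1.19],"spin": 0},{"offset": [7.2,0.63,1.06],"spin": 0},{"offset": [9.1,0.8,0.65],"spin": 0},{"offset": [10.8,0.95,0.01],"spin": 0},{"offset": [12.5,1.1,-0.93],"spin": 0},{"offset": [13.9,1.23,-2.03],"spin": 0}]'

```text
time_s: 52.63
eef_pos: [664.8, -63.8, 115.2]
ee_rot: [0.001, 0.675, 0.738, 0.0]
force: [-0.6, -1.7, 3.7]
grip_width: 0.127
grip_force: 26.7
```

Request:
send_rows --targets '[{"offset": [0.1,0,-0.1],"spin": 0},{"offset": [0.1,0,-0.1],"spin": 0},{"offset": [0.1,0,-0.1],"spin": 0},{"offset": [0.1,0,-0.1],"spin": 0}]'

```text
time_s: 52.97
eef_pos: [664.9, -63.7, 113.8]
ee_rot: [0.0, 0.675, 0.738, 0.0]
force: [1.9, -0.5, -1.2]
grip_width: 0.126
grip_force: 27.0
```

Request:
send_rows --targets '[{"offset": [-1.4,-0.12,1.2],"spin": 0},{"offset": [-3.1,-0.28,2.14],"spin": 0},{"offset": [-4.8,-0.43,2.78],"spin": 0},{"offset": [-6.7,-0.6,3.19],"spin": 0},{"offset": [-8.5,-0.76,3.32],"spin": 0},{"offset": [-10.4,-0.92,3.19],"spin": 0},{"offset": [-12.3,-1.08,2.77],"spin": 0},{"offset": [-14,-1.23,2.13],"spin": 0}]'

```text
time_s: 53.63
eef_pos: [524.5, -76.1, 136.3]
ee_rot: [0.002, 0.675, 0.738, 0.001]
force: [3.2, -0.9, 0.8]
grip_width: 0.125
grip_force: 26.1
```

Request:
send_rows --targets '[{"offset": [-1.58,-0.14,-0.87],"spin": 0},{"offset": [-3.14,-0.28,-2.04],"spin": 0},{"offset": [-4.41,-0.39,-3.34],"spin": 0},{"offset": [-5.49,-0.49,-4.79],"spin": 0},{"offset": [-6.41,-0.57,-6.51],"spin": 0},{"offset": [-7.03,-0.62,-8.22],"spin": 0},{"offset": [-7.41,-0.66,-10],"spin": 0},{"offset": [-7.54,-0.67,-11.6],"spin": 0}]'

```text
time_s: 54.3
eef_pos: [449.4, -82.8, 19.0]
ee_rot: [0.001, 0.675, 0.738, 0.001]
force: [5.5, 2.3, 1.3]
grip_width: 0.127
grip_force: 26.4
```

Request:
send_rows --targets '[{"offset": [0,0,0],"spin": 0},{"offset": [0,0,0],"spin": 0},{"offset": [0,0,0],"spin": 0},{"offset": [0,0,3],"spin": 0},{"offset": [0,0,7],"spin": 0},{"offset": [0,0,11],"spin": 0},{"offset": [0,0,15],"spin": 0},{"offset": [0,0,15],"spin": 0}]' --grip 0.33

```text
time_s: 54.97
eef_pos: [452.1, -83.8, 177.1]
ee_rot: [0.007, 0.675, 0.738, 0.002]
force: [1.0, -0.8, 0.5]
grip_width: 0.329
grip_force: 0.0
```

Request:
send_rows --targets '[{"offset": [2.5,0.2,0],"spin": 0.12},{"offset": [5,0.4,0],"spin": 0.24},{"offset": [7.5,0.6,0],"spin": 0.36},{"offset": [10,0.9,0],"spin": 0.48},{"offset": [12.5,1.1,0],"spin": 0.6},{"offset": [15,1.3,0],"spin": 0.72},{"offset": [17,1.5,0],"spin": 0.84},{"offset": [18.5,1.7,0],"spin": 0.96}]' --grip 0.72

```text
time_s: 55.63
eef_pos: [635.6, -65.4, 169.8]
ee_rot: [0.0, 0.255, 0.967, -0.0]
force: [-0.2, 0.4, 0.4]
grip_width: 0.718
grip_force: 0.0
```

Request:
send_rows --targets '[{"offset": [0,0,0],"spin": 0.12},{"offset": [0,0,0],"spin": 0.24},{"offset": [0,0,0],"spin": 0.36},{"offset": [0,0,0],"spin": 0.48},{"offset": [0,0,0],"spin": 0.6},{"offset": [0,0,0],"spin": 0.61},{"offset": [0,0,0],"spin": 0.61}]'

```text
time_s: 56.22
eef_pos: [634.3, -65.6, 169.8]
ee_rot: [0.0, -0.043, 0.999, -0.0]
force: [0.0, -0.7, -0.4]
grip_width: 0.72
grip_force: 0.0
```

```bash
python3 -c "
from h import *
bed('w20','green')"
```

```text
56.27 [634.3 -65.6 169.7] psi 1.656 F [-0.   0.1 -0.7] g 0.72
leaf slope -0.0 z at -48: 29.5 5004 5799
3465 (array([635., -60.]), 76.2, 48.1, np.float64(-0.071)) 27.720822254470306 [0.003 0.003]
middle colour (window black?) [26. 26. 28.] green 1141
```

```bash
python3 - <<'E'
from h import *
z=np.load('pics/w20.npz'); save('w20c',cv2.resize(z['p'][100:270,170:340],None,fx=3,fy=3))
p,d,T=z['p'],z['d'],z['T']; P=wcloud(d,T); m=masks(p)['green']&(P[...,2]>24)&(P[...,2]<34)&(P[...,0]<700)&(P[...,0]>570)&(abs(P[...,1]+62)<45); print(yawrect(P[m][:,:2]))
E
```

```text
(array([634.9, -60.2]), 76.1, 47.5, np.float64(-0.074))
```

View pics/w20c.png

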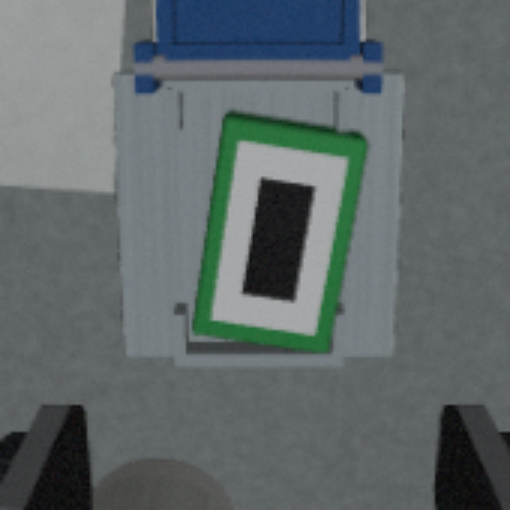

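Green lies flat with its window up, turned slightly in the bed. I grip it at its own angle.

Request:
send_rows --targets '[{"offset": [0.06,0.54,-3],"spin": -0.1},{"offset": [0.06,0.54,-7],"spin": -0.158},{"offset": [0.06,0.54,-10.5],"spin": -0.158},{"offset": [0.06,0.54,-13],"spin": -0.158},{"offset": [0.06,0.54,-15],"spin": -0.158},{"offset": [0.06,0.54,-15.7],"spin": -0.158},{"offset": [0.06,0.54,-15.7],"spin": -0.158},{"offset": [0.06,0.54,-15.7],"spin": -0.158}]'

```text
time_s: 56.93
eef_pos: [635.5, -60.5, 13.2]
ee_rot: [0.001, 0.036, 0.999, -0.0]
force: [0.6, 0.7, 0.8]
grip_width: 0.718
grip_force: 0.0
```

Request:
send_rows --targets '[{"offset": [0,0,0],"spin": 0},{"offset": [0,0,0],"spin": 0},{"offset": [0,0,0],"spin": 0},{"offset": [0,0,0],"spin": 0},{"offset": [0,0,0],"spin": 0}]' --grip 0.4 --squeeze 40

```text
time_s: 57.35
eef_pos: [636.0, -60.7, 14.2]
ee_rot: [0.002, 0.035, 0.999, -0.001]
force: [-1.5, -0.0, 6.5]
grip_width: 0.545
grip_force: 42.7
```

Request:
send_rows --targets '[{"offset": [0,0,3],"spin": 0},{"offset": [0,0,7],"spin": 0},{"offset": [0,0,11],"spin": 0},{"offset": [0,0,15],"spin": 0},{"offset": [-1.5,3,15.5],"spin": 0},{"offset": [-3,6,15.5],"spin": -0.02},{"offset": [-4.5,9,15.5],"spin": -0.04},{"offset": [-6,12,15.5],"spin": -0.06}]'

```text
time_s: 58.02
eef_pos: [574.1, 60.9, 168.0]
ee_rot: [0.001, 0.066, 0.998, 0.0]
force: [0.8, 0.7, -0.2]
grip_width: 0.554
grip_force: 43.8
```

Request:
send_rows --targets '[{"offset": [-1.5,3,0],"spin": -0.008},{"offset": [-3,6,0],"spin": -0.008},{"offset": [-4.5,9,0],"spin": -0.008},{"offset": [-6,12,0],"spin": -0.008},{"offset": [-7.2,13.6,0],"spin": -0.008},{"offset": [-8.06,14.64,0],"spin": -0.008},{"offset": [-8.06,14.64,0],"spin": -0.008},{"offset": [-8.06,14.64,0],"spin": -0.008}]'

```text
time_s: 58.68
eef_pos: [494.5, 206.0, 167.6]
ee_rot: [0.0, 0.069, 0.998, -0.0]
force: [0.3, 0.1, -1.2]
grip_width: 0.551
grip_force: 43.8
```

Request:
send_rows --targets '[{"offset": [0,0,0],"spin": 0},{"offset": [0,0,0],"spin": 0}]'

```text
time_s: 58.85
eef_pos: [495.0, 205.1, 167.1]
ee_rot: [0.0, 0.07, 0.998, -0.0]
force: [-0.6, 0.4, -1.2]
grip_width: 0.546
grip_force: 43.8
```

```bash
python3 - <<'E'
from h import *
p,P,T=look('w21'); pocket(p,P,'green'); held(p,P,T)
E
```

```text
58.9 [495.  205.2 167.1] psi 1.432 F [-0.2  0.8 -1.1] g 0.546
pad (array([477.2, 208.7]), 29.4, 13.9, np.float64(1.435)) 60.2 546
walls (array([459. , 211.4]), 58.4, 20.8, np.float64(1.423)) 746
held (array([494.9, 205.5]), 75.9, 48.2, np.float64(-0.14)) 180.3 minus TCP [-0.1  0.4]
```

Request:
send_rows --targets '[{"offset": [-0.05,0.07,-3],"spin": 0},{"offset": [-0.05,0.07,-6],"spin": 0},{"offset": [-0.05,0.07,-8],"spin": 0},{"offset": [-0.05,0.07,-9],"spin": 0},{"offset": [-0.05,0.07,-9.4],"spin": 0},{"offset": [-0.05,0.07,-9.7],"spin": 0},{"offset": [-0.05,0.07,-9.9],"spin": 0},{"offset": [-0.05,0.07,-10],"spin": 0}]'

```text
time_s: 59.57
eef_pos: [494.5, 206.8, 67.9]
ee_rot: [0.001, 0.069, 0.998, 0.0]
force: [0.0, 0.9, -0.3]
grip_width: 0.546
grip_force: 43.8
```

Request:
send_rows --targets '[{"offset": [0,0,0],"spin": 0},{"offset": [0,0,0],"spin": 0}]'

```text
time_s: 59.73
eef_pos: [494.2, 206.9, 67.7]
ee_rot: [0.001, 0.069, 0.998, 0.0]
force: [-0.2, 0.7, -0.7]
grip_width: 0.545
grip_force: 43.8
```

Request:
send_rows --targets '[{"offset": [0.02,-0.06,0],"spin": 0},{"offset": [0.02,-0.06,-0.15],"spin": 0},{"offset": [0.02,-0.06,-0.15],"spin": 0}]'

```text
time_s: 59.98
eef_pos: [494.7, 206.2, 66.5]
ee_rot: [0.001, 0.069, 0.998, 0.0]
force: [-0.1, -1.6, 6.4]
grip_width: 0.548
grip_force: 44.7
```

Request:
send_rows --targets '[{"offset": [0,0,0],"spin": 0},{"offset": [0,0,0],"spin": 0},{"offset": [0,0,0],"spin": 0},{"offset": [0,0,1],"spin": 0},{"offset": [0,0,4],"spin": 0},{"offset": [0,0,8],"spin": 0},{"offset": [0,0,10],"spin": 0},{"offset": [0,0,10],"spin": 0}]' --grip 0.68

```text
time_s: 60.65
eef_pos: [496.0, 206.7, 171.0]
ee_rot: [0.004, 0.069, 0.998, 0.001]
force: [0.4, 0.7, -0.2]
grip_width: 0.677
grip_force: 0.0
```

```bash
python3 - <<'E'
from h import *
p,P,T=look('w22'); seated(p,P)
E
```

```text
60.7 [495.  206.4 168.2] psi 1.433 F [-0.2 -0.1 -0.8] g 0.681
seated (array([495. , 206.7]), 76.5, 48.3, np.float64(-0.136)) z 79.7 slopes [0.004 0.   ] 5068
```

Request:
send_rows --targets '[{"offset": [2.5,-0.3,0],"spin": 0.12},{"offset": [5,-0.7,0],"spin": 0.24},{"offset": [7.5,-1,0],"spin": 0.36},{"offset": [9.07,-1.3,0],"spin": 0.48},{"offset": [9.07,-1.3,-2],"spin": 0.518},{"offset": [9.07,-1.3,-4.5],"spin": 0.518},{"offset": [9.07,-1.3,-7],"spin": 0.518},{"offset": [9.07,-1.3,-8.6],"spin": 0.518}]' --grip 0.55

```text
time_s: 61.37
eef_pos: [583.1, 192.9, 75.9]
ee_rot: [-0.003, -0.189, 0.982, 0.0]
force: [-0.2, 0.8, -1.3]
grip_width: 0.545
grip_force: 0.0
```

Request:
send_rows --targets '[{"offset": [0,0,0],"spin": 0},{"offset": [0,0,0],"spin": 0},{"offset": [0,0,0],"spin": 0}]'

```text
time_s: 61.62
eef_pos: [585.1, 193.2, 80.5]
ee_rot: [0.001, -0.189, 0.982, -0.0]
force: [0.6, -0.9, 0.6]
grip_width: 0.545
grip_force: 0.0
```

Request:
send_rows --targets '[{"offset": [0,0,0],"spin": 0},{"offset": [0,0,0],"spin": 0},{"offset": [0,0,0],"spin": 0},{"offset": [0,0,0],"spin": 0},{"offset": [0,0,0],"spin": 0}]' --grip 0.3 --squeeze 60

```text
time_s: 62.03
eef_pos: [585.7, 192.5, 81.3]
ee_rot: [0.001, -0.189, 0.982, -0.001]
force: [0.5, -6.1, 4.6]
grip_width: 0.415
grip_force: 61.3
```

Request:
send_rows --targets '[{"offset": [0,0,0],"spin": -0.1},{"offset": [0,0,0],"spin": -0.2},{"offset": [0,0,0],"spin": -0.3},{"offset": [0,0,0],"spin": -0.4},{"offset": [0,0,0],"spin": -0.5},{"offset": [0,0,0],"spin": -0.6},{"offset": [0,0,0],"spin": -0.7},{"offset": [0,0,0],"spin": -0.8}]'

```text
time_s: 62.7
eef_pos: [585.8, 192.3, 81.3]
ee_rot: [0.002, 0.21, 0.978, -0.0]
force: [1.0, -5.7, 3.9]
grip_width: 0.406
grip_force: 61.5
```

Request:
send_rows --targets '[{"offset": [0,0,0],"spin": -0.08},{"offset": [0,0,0],"spin": -0.16},{"offset": [0,0,0],"spin": -0.22},{"offset": [0,0,0],"spin": -0.247},{"offset": [0,0,0],"spin": -0.247},{"offset": [0,0,0],"spin": -0.247}]'

```text
time_s: 63.2
eef_pos: [585.8, 192.3, 81.3]
ee_rot: [0.002, 0.328, 0.945, -0.0]
force: [1.1, -6.0, 4.4]
grip_width: 0.407
grip_force: 61.4
```

Request:
send_rows --targets '[{"offset": [0,0,0],"spin": 0},{"offset": [0,0,0],"spin": 0},{"offset": [0,0,0],"spin": 0},{"offset": [0,0,3],"spin": 0},{"offset": [0,0,7],"spin": 0},{"offset": [0,0,11],"spin": 0},{"offset": [-4,-2,15],"spin": 0.1},{"offset": [-8,-4,18],"spin": 0.2}]' --grip 0.55

```text
time_s: 63.87
eef_pos: [526.7, 164.4, 243.8]
ee_rot: [0.001, 0.229, 0.974, 0.001]
force: [0.1, -0.1, 2.3]
grip_width: 0.551
grip_force: 0.0
```

Request:
send_rows --targets '[{"offset": [-2,-2,2],"spin": 0.1},{"offset": [-4,-4,4],"spin": 0.2},{"offset": [-4,-4,4],"spin": 0.2},{"offset": [-4,-4,4],"spin": 0.2}]'

```text
time_s: 64.2
eef_pos: [486.7, 124.0, 283.1]
ee_rot: [0.001, 0.134, 0.991, 0.0]
force: [0.5, 0.1, -0.7]
grip_width: 0.548
grip_force: 0.0
```

```bash
python3 - <<'E'
from h import *
p,P,T=look('w23'); hub=np.array([585.3,193.3]); leaf(p,P)
for n,k in(('green',-1),('orange',-2),('blue',-3)):
    a=np.pi-.143+k*np.pi/3; c=hub+92*np.array([np.cos(a),np.sin(a)]); print(n,c.round(1)); seated(p,P,c)
E
```

```text
64.25 [486.8 124.4 281.8] psi 1.302 F [-0.2  1.  -0.2] g 0.551
leaf slope 0.001 z at -48: 29.2 1554 1909
green [551.1 278.7]
seated (array([551.2, 277.5]), 76.6, 49.0, np.float64(-1.183)) z 79.8 slopes [0.01  0.007] 1885
orange [642.2 265.6]
seated (array([641.5, 265.6]), 76.9, 48.6, np.float64(0.909)) z 79.7 slopes [0.009 0.002] 1476
blue [676.4 180.2]
seated (array([649.6, 204.4]), 19.4, 10.2, np.float64(0.207)) z 79.0 slopes [ 0.122 -0.123] 69
```

View pics/w23.png

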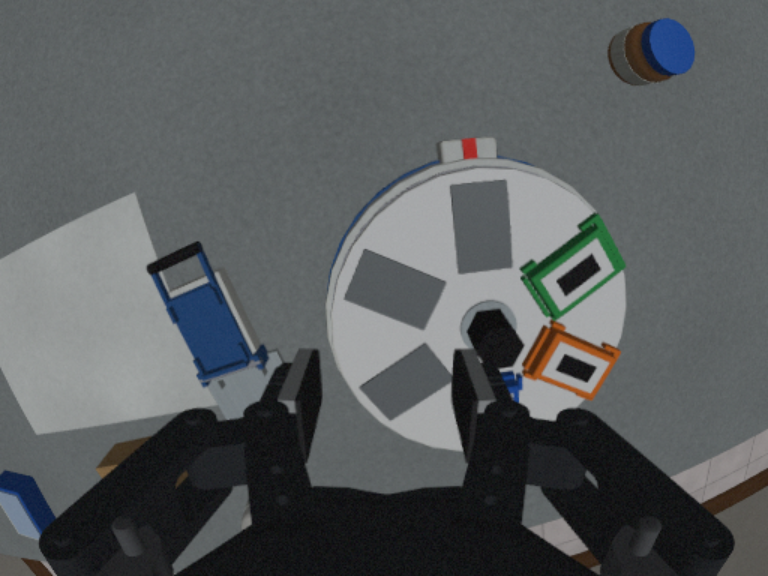

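The wheel is at the last click, with green (385,180 in the 512-wide image) and orange (382,242) seated, and the leaf is flat. Blue is hidden by a finger, so I check it with the scene camera and then hand in.

```bash
python3 - <<'E'
from h import *
p,d=ctrl.capture('scene'); P=cloud('scene',d); seated(p,P,(676.4,180.2)); seated(p,P,(642.2,265.6)); seated(p,P,(551.1,278.7))
save('sc_end',cv2.resize(p[140:330,140:430],None,fx=2.7,fy=2.7,interpolation=cv2.INTER_CUBIC))
E
```

```text
seated (array([679. , 179.6]), 77.4, 51.4, np.float64(-0.116)) z 79.8 slopes [-0.007 -0.004] 422
seated (array([644.5, 265.6]), 78.8, 48.7, np.float64(0.885)) z 79.6 slopes [-0.014 -0.001] 454
seated (array([554.2, 278.1]), 75.5, 52.6, np.float64(-1.183)) z 79.4 slopes [-0.008 -0.008] 401
```

View pics/sc_end.png

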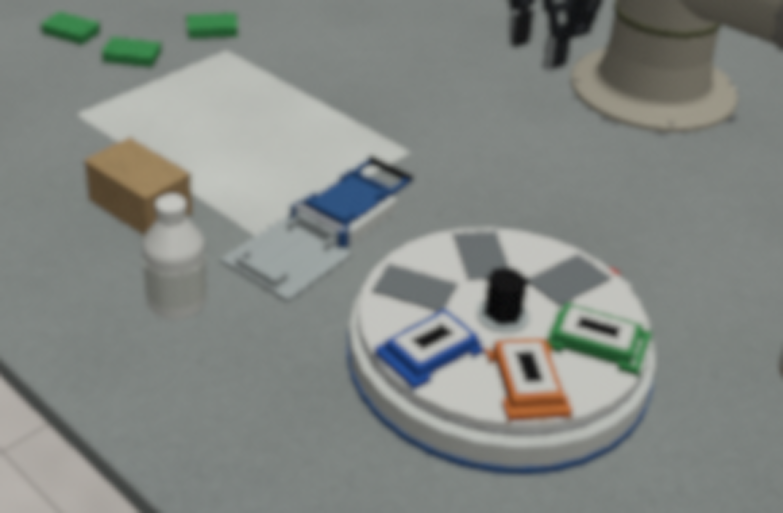

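All three cassettes are seated with their windows up, at crop pixels (432,340), (530,368) and (600,328). The box and bottle are standing and the leaf is open.

```bash
python3 -c "
from rig import ctrl
print(ctrl.finish_job())"
```

```text
the job is handed in; nothing more can be done
None
```

I handed the job in at about 64 s of the 210 s: the blue, orange and green cassettes are seated window up in their pockets, the wheel is three clicks on, the leaf is open, and the bottle, jar and box are still standing; the hand-in returned no verdict.

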